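Wipe the leftover washers into the catch tray

TASK

Take the orange scraper from its stand and wipe all five loose washers off the steel plate, over its open front edge, into the catch tray; move them with the scraper only, never with the gripper. Then lean the scraper back on its stand the way it was, lower edge behind the lip and leaning on the upright, and let go; leave everything else alone.

Things in the scene. Friction and masses are not known exactly. Their poses are not given: they have to be found in the camera images.
- station: Fixed blue sorting block with a bare steel plate on top, surface 50 mm above the table. Origin on the table; own +x away from the robot, +y left, +z up. In this frame the plate spans x -60 mm (open front edge) to +90 mm and y -100 to +100 mm; blue lips 12 mm high stand along its sides and back. Lamp posts 22 mm square rise at x 42, y +-124 mm.
- tray (a point): Middle of the floor of the grey catch tray, in front of and below the plate's open edge; same axes as the station, at its x -107, y 0, z 6 mm. Inside it measures 95 mm (x) by 206 mm (y). Side walls reach 35 mm and the front wall, 5 mm thick, 40 mm above the table.
- lamp_bar (a point): Centre of the grey lamp bar across the back of the plate, at station x 42 mm, 245 mm above the table. It is 30 mm deep (x), 275 mm long, 26 mm high: underside 182 mm above the plate. An upright gripper holding the scraper hits it; one leaning about 35 degrees back towards the robot passes below.
- stand: Fixed red leaning stand for the scraper. Origin on the table under the middle of its base (100 x 220 mm, 8 mm thick); own +x away from the robot. Upright panel on the robot's side: x -45 to -35 mm, 85 mm high, 220 mm wide. Low lip on the far side: x 31 to 39 mm, 22 mm high.
- stand_seat (a point): Where the middle of the scraper's lower edge belongs: on the stand's base just on the robot's side of the lip (stand x 25, y 0, z 11 mm; same axes). Standing there the scraper leans back on the upright's top edge, about 36 degrees from vertical, its top towards the robot.
- scraper_grip (a point): Centre of the wooden grip bar (22 mm thick, 130 wide, 40 tall) along the top of the scraper, a flat orange board 170 mm wide (own y), 10 thick (own x), 170 tall (own z, up from the lower edge), 0.28 kg. 150 mm above the lower edge, 20 below the top. Own x is the face normal, away from the robot at the start. Grasp across the 22 mm, fingers along own -z. Starts leaning on the stand.
- scraper_foot (a point): Middle of the scraper's straight lower edge, the wiping edge (10 mm thick, 170 mm wide). Same axes as scraper_grip.
- washer1: Loose brass washer, a flat disc 26 mm across and 6 mm thick, 18 g, lying on the plate. Origin at its centre.
- washer2: Loose black plastic washer, a flat disc 26 mm across and 6 mm thick, 18 g, lying on the plate. Origin at its centre.
- washer3: Loose brass washer, a flat disc 26 mm across and 6 mm thick, 18 g, lying on the plate. Origin at its centre.
- washer4: Loose brass washer, a flat disc 26 mm across and 6 mm thick, 18 g, lying on the plate. Origin at its centre.
- washer5: Loose black plastic washer, a flat disc 26 mm across and 6 mm thick, 18 g, lying on the plate. Origin at its centre.
- tape_roll: Bystander, to be left alone: roll of brown packing tape lying flat, 84 mm across, 48 mm high. Origin in the middle of its underside.
- cup: Bystander, to be left alone: blue plastic cup, 66 mm across, 60 mm high. Origin in the middle of its underside.
- screwdriver: Bystander, to be left alone: screwdriver with a yellow handle, lying flat. Origin on its underside, length along own x.
- wrench: Bystander, to be left alone: steel wrench, lying flat. Origin on its underside, length along own x.
- spray: Bystander, to be left alone: white bottle with a red cap, 56 mm across, 150 mm high. Origin in the middle of its underside.
- carton: Bystander, to be left alone: small cardboard carton 110 x 150 x 70 mm. Origin in the middle of its underside.
- mug: Bystander, to be left alone: white mug, 76 mm across, 90 mm high. Origin in the middle of its underside.
Not all that is in view belongs to the job. There is more than one size of the part that bears scraper_grip; the job needs the larger.

How it is judged:
By the outcome, as a careful person would: the job done as asked, in the order asked, and still so for the second after the job is handed in, with the robot touching nothing.
It also fails if it takes over 56 s, if anything falls off the work surface, if the arm or the gripper's body presses on something with over 40 N, if the wrist force passes 120 N, or if a joint passes its speed limit or range.

ROBOT

A 7-joint arm with a two-finger parallel gripper is mounted at the origin on the work surface. World frame = base frame: x ahead of the robot, y to its left, z up, the work surface at z = 0. Lengths are in m, angles in rad, forces in N, time in s.
With the tool pointing down it reaches from about 0.425 to 0.925 m from the base axis. Payload 6.8 kg.
Tool frame: the origin (TCP) lies midway between the tips of the shut fingers; the grasp point (between the pads) lies 19 mm behind it; y points along the fingers, z is the direction in which the jaws open and shut, and the axes are right-handed (so a half turn about y gives the same grasp; the last joint's range is limited). The gripper opens to 85 mm and grips with 20 to 120 N. Pads are 22 mm wide; open, the fingers measure 114 mm over their backs; the gripper's body (76 mm by 85 mm) begins 54 mm behind the grasp point. The pads swing forward as they close: fully open they stand 13 mm farther back than shut.
Start: joints at [-1.21, 0.477, 0.022, 1.555, -0.011, 1.109, -0.083], TCP at [0.305, 0.602, 0.231] pointing down, gripper open.
Joint ranges: [-2.96, 2.96], [-0.34, 2.1], [-1.41, 1.46], [0.24, 2.44], [-1.37, 4.51], [0.17, 1.92], [-2.96, 2.96]. Speed limits (rad/s): [2.39, 2.39, 3.14, 3.14, 3.14, 3.14, 3.14].

INTERFACE

Orientations are given as a rotation vector (axis times angle).
In Python, from bench import r gives the robot as it stands.
- The arm moves only by the tool send_rows, never from a script. Its argument "rows" is text: rows parted by semicolons, each of 6 numbers parted by spaces: the shift along the world's x, y, z in m, then the turn, a rotation vector about the world's x, y, z in rad. A call has 1 to 20 rows; each row shifts and turns the commanded pose from where the row before left it; what a row does not reach is not made up. A row lasts 1/10 s, in which the tool goes at most 50 mm and 8.59 degrees, less where a joint would pass 70% of its speed; a pose out of reach is approached as far as the arm can. A call is refused whole if a number of a shift passes 0.05 or a number of a turn 0.15, either way. A call with a gripper value outside its range is refused whole. "grip" is the finger opening in m, from 0 to 0.0854, set as the call begins (left out, the last holds). The fingers move at their own pace and stop on an object; "grip_force" is the grip in N (left out, the last holds). Time passes only in rows, so rows that do not move let the fingers close. It gives the time, the measured TCP pose, the force and the opening at its end, in the units of the state.
- r.get_obs(): the state, without advancing time (a new reading comes with each control period).
- r.grab_frame(name): name is "side" or "top" or "wrist"; returns a dict with "pixels" (384x512x3 uint8, red, green, blue), "intrinsics" (3x3 intrinsics, pixels), "position" and "orientation" of the camera in the world. Camera axes: x right, y up, looking along -z (the intrinsics and any distortion apply to the point x, -y, -z); pixel columns grow to the right and rows downward; lengths in m; the calibration is good to about 2 mm. The wrist camera is an equidistant fisheye: a pixel r from the principal point sees the ray r / f radians off the axis. A picture is of the moment at which its call begins. There is no depth.
- r.hand_in(): hands the job in, once; it reports no verdict.
The state is a dict: "clock": time; "joints": joint angles; "qvel": joint speeds; "tau": joint torques, N m; "tcp_pos": TCP position; "orientation": TCP orientation; "contact_force": force on the tool from outside, world axes, zero at the start; "moment": the same for the moment, N m; "grip_width": finger opening in m.
Only numpy, scipy, OpenCV 4.12 (cv2) and the standard library are available. Lean on these libraries where they do the work, as an engineer would, in place of code of your own. Each camera call takes 0.05 s, during which the arm holds its last target.

## Working session

There is one attempt and no reset: what is moved stays moved. The work goes in short steps, Python scripts to look and compute and a tool call to move; the robot and the scene stay as the last step left them, time stands still between calls to the robot, and variables do not carry over. Pictures are saved under pics/ and viewed, and the job is handed in when it is done.

Besides the shell and the picture viewer there is one more tool, called after "Request:" in YAML: its name, and indented under it one key for each argument. send_rows: Moves the arm, as the interface text tells. Its arguments: {"type":"object","properties":{"rows":{"type":"string"},"grip":{"type":"number"},"grip_force":{"type":"number"}},"required":["rows"]}

```bash
ls; mkdir -p pics; python3 - <<'E'
from bench import r
import cv2,numpy as np,pickle
o=r.get_obs();print(o)
F={}
for n in("side","top","wrist"):
    f=r.grab_frame(n);F[n]=f
    cv2.imwrite(f"pics/a_{n}.png",f["pixels"][:,:,::-1]);print(n,f["intrinsics"],f["position"],f["orientation"],[k for k in f])
pickle.dump(F,open("a.pkl","wb"))
E
```

```text
pics
{'clock': 0.0, 'joints': array([-1.21009717,  0.47779668,  0.02230755,  1.55642101, -0.01150234,
        1.10930465, -0.08306125]), 'qvel': array([ 0.00040769, -0.00078537,  0.00010043, -0.00034375, -0.00211924,
       -0.00319188, -0.00114616]), 'tau': array([ 7.69035742e-04, -5.96472037e+01,  1.60818145e+00, -2.81189364e+01,
        1.25370894e-02,  9.39666963e-03, -9.69711692e-06]), 'tcp_pos': array([0.30470737, 0.60166198, 0.23034024]), 'orientation': array([-1.54115633,  0.3678443 , -0.3673629 ]), 'contact_force': array([ 0.14493357, -0.43439445, -1.16468772]), 'moment': array([ 0.03513115, -0.00868147,  0.01100949]), 'grip_width': 0.08560460213956049}
side [[439.9778893    0.         255.82929701]
 [  0.         439.9778893  188.10795082]
 [  0.           0.           1.        ]] [ 0.02160836 -1.01893876  0.93008706] [ 0.95708525 -0.22520374 -0.38240783] ['pixels', 'intrinsics', 'position', 'orientation']
top [[395.10433468   0.         252.0420362 ]
 [  0.         395.10433468 195.93560601]
 [  0.           0.           1.        ]] [ 0.43598213 -0.00589328  1.24673054] [ 0.02498618 -0.05450985 -1.5487287 ] ['pixels', 'intrinsics', 'position', 'orientation']
wrist [[297.31863964   0.         255.06699535]
 [  0.         297.31863964 190.91824925]
 [  0.           0.           1.        ]] [0.24722226 0.62987851 0.37303015] [-0.23590909 -0.14195703  1.09537106] ['pixels', 'intrinsics', 'position', 'orientation']
```

View pics/a_side.png

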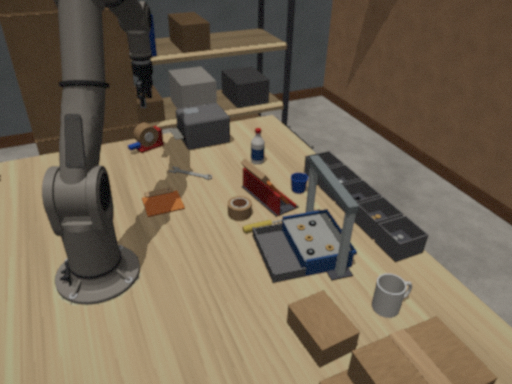

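View pics/a_top.png

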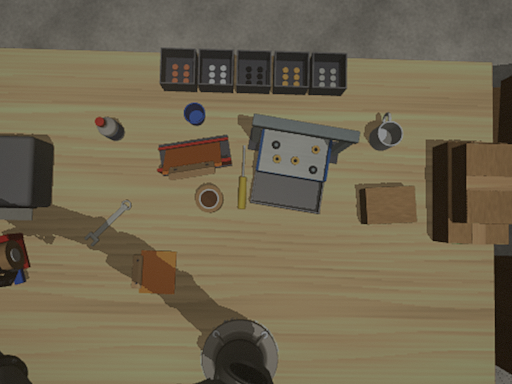

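View pics/a_wrist.png

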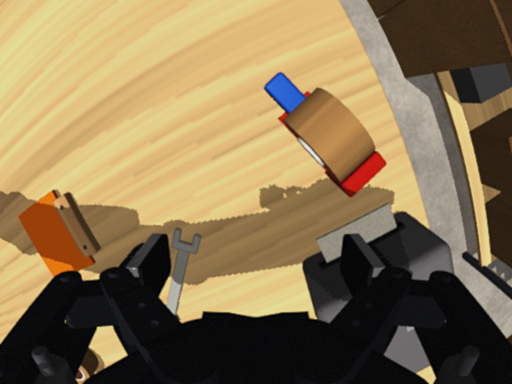

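The larger scraper looks like the one leaning on the red stand, at top (195,155). A smaller orange one lies flat at top (157,272). I'll check this in enlarged crops.

```bash
cat > h.py <<'E'
import numpy as np,cv2,pickle
from scipy.spatial.transform import Rotation as R
def proj(f,P):
    P=np.atleast_2d(P);Rm=R.from_rotvec(f["orientation"]).as_matrix()
    c=(P-f["position"])@Rm; K=f["intrinsics"]
    return np.c_[K[0,0]*c[:,0]/-c[:,2]+K[0,2], K[1,1]*-c[:,1]/-c[:,2]+K[1,2]]
def back(f,uv,z):
    uv=np.atleast_2d(uv).astype(float);K=f["intrinsics"];Rm=R.from_rotvec(f["orientation"]).as_matrix()
    d=np.c_[(uv[:,0]-K[0,2])/K[0,0],-(uv[:,1]-K[1,2])/K[1,1],-np.ones(len(uv))]@Rm.T
    p=f["position"];t=(z-p[2])/d[:,2];return p+d*t[:,None]
def crop(f,u0,v0,u1,v1,s,name):
    im=cv2.resize(f["pixels"][v0:v1,u0:u1,::-1],None,fx=s,fy=s,interpolation=cv2.INTER_CUBIC)
    cv2.imwrite("pics/"+name,im)
E
python3 - <<'E'
from h import *
F=pickle.load(open("a.pkl","rb"))
crop(F["top"],235,105,370,220,5,"b_st.png")
crop(F["top"],130,125,250,300,3,"b_sc.png")
crop(F["side"],220,140,370,290,4,"b_side.png")
E
```

```text
(no output)
```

View pics/b_st.png

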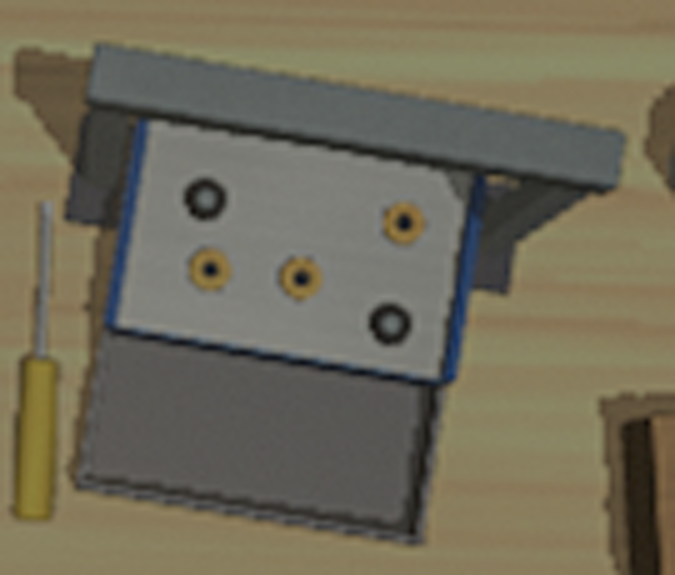

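View pics/b_sc.png

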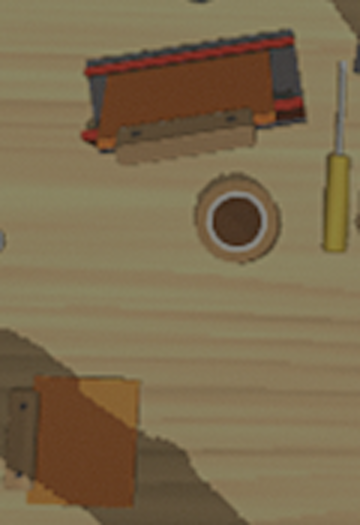

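View pics/b_side.png

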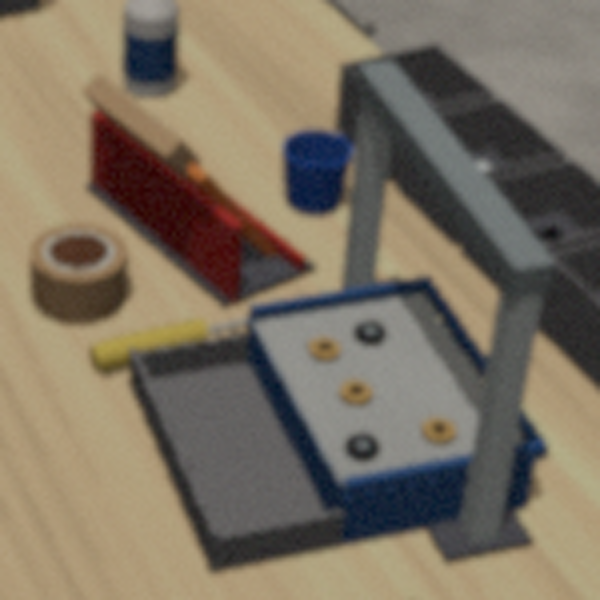

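The large scraper is the orange board with the wooden bar leaning on the red stand, at about top (190,153). It is clearly wider than the one lying flat at top (157,272). The next step is fitting the fixture poses.

```bash
cat > fit.py <<'E'
from h import *
from scipy.optimize import least_squares
F=pickle.load(open("a.pkl","rb"));T,S=F["top"],F["side"]
def cr(u0,v0,s,p): return np.array([u0+(p[0]+.5)/s-.5, v0+(p[1]+.5)/s-.5])
def pose(q,P): 
    P=np.asarray(P,float);c,s=np.cos(q[2]),np.sin(q[2])
    return np.c_[q[0]+c*P[:,0]-s*P[:,1],q[1]+s*P[:,0]+c*P[:,1],P[:,2]]
def fit(obs,q0):
    def e(q):
        return np.concatenate([(proj(f,pose(q,[P]))[0]-uv) for f,P,uv in obs])
    sol=least_squares(e,q0,loss="soft_l1");print(sol.x,np.round(e(sol.x).reshape(-1,2),1).tolist());return sol.x
t=lambda p:cr(235,105,5,p); s=lambda p:cr(220,140,4,p)
st=[(T,(.057,.1375,.258),t((97,43))),(T,(.057,-.1375,.258),t((625,135))),(T,(.027,.1375,.258),t((90,100))),(T,(.027,-.1375,.258),t((612,188))),
(T,(-.06,.1,.05),t((110,325))),(T,(-.06,-.1,.05),t((443,380))),
(S,(.027,-.1375,.258),s((515,275))),(S,(.057,-.1375,.258),s((550,262))),(S,(.027,-.1375,.232),s((512,300))),(S,(-.06,.1,.05),s((255,315)))]
qs=fit(st,[.68,-.09,-.17])
t2=lambda p:cr(130,125,3,p)
sd=[(T,(.039,.11,.022),t2((85,65))),(T,(.039,-.11,.022),t2((293,32))),(S,(-.045,.11,.085),s((95,112))),(S,(-.045,.11,0),s((90,187))),(S,(-.045,-.11,0),s((233,302))),(S,(.039,-.11,.022),s((312,266)))]
qd=fit(sd,[.65,.2,.15])
w={}
for n,p,p2 in [("blackL",(205,199),(370,332)),("brassR",(404,222),(438,430)),("brassL",(210,269),(323,348)),("brassM",(301,278),(356,392)),("blackR",(390,325),(362,446))]:
    a=back(T,t(p),.055)[0];b=back(S,s(p2),.055)[0]
    Q=lambda a:(R.from_euler("z",-qs[2]).as_matrix()@(a-[qs[0],qs[1],0]))*1e3
    print(n,a.round(3),b.round(3),"station mm",Q(a).round(),Q(b).round())
np.savez("q.npz",qs=qs,qd=qd)
def line(im,f,P,c,u0,v0,sc):
    uv=((proj(f,P)-[u0,v0]+.5)*sc-.5)
    cv2.polylines(im,[np.round(uv*16).astype(int)],False,c,1,cv2.LINE_AA,4)
def boxl(x0,x1,y0,y1,z0,z1):
    a=[(x,y) for x,y in((x0,y0),(x0,y1),(x1,y1),(x1,y0),(x0,y0))]
    return [[(x,y,z0) for x,y in a],[(x,y,z1) for x,y in a]]
L=35.9
def scr(dy=0,g=36):
    g=np.radians(g);foot=np.array([.025,dy,.011]);X=np.array([np.cos(g),0,np.sin(g)]);Z=np.array([-np.sin(g),0,np.cos(g)]);Y=np.array([0,1,0])
    out=[]
    for l in boxl(-.005,.005,-.085,.085,0,.17)+boxl(-.011,.011,-.065,.065,.13,.17): out.append([foot+X*a+Y*b+Z*c for a,b,c in l])
    return out
for nm,f,u0,v0,u1,v1,sc in (("top",T,130,100,370,220,3),("side",S,220,140,370,290,4)):
    im=cv2.resize(f["pixels"][v0:v1,u0:u1,::-1],None,fx=sc,fy=sc,interpolation=cv2.INTER_CUBIC)
    im=cv2.convertScaleAbs(im,alpha=1.4)
    for l in boxl(.027,.057,-.1375,.1375,.232,.258)+boxl(-.06,.09,-.1,.1,.05,.05)[:1]+boxl(-.1545,-.0595,-.103,.103,.006,.035): line(im,f,pose(qs,l),(0,255,0),u0,v0,sc)
    for l in boxl(.031,.039,-.11,.11,.008,.022)+boxl(-.045,-.035,-.11,.11,.0,.085): line(im,f,pose(qd,l),(255,255,0),u0,v0,sc)
    for l in scr(): line(im,f,pose(qd,l),(255,0,255),u0,v0,sc)
    cv2.imwrite(f"pics/c_{nm}.png",im)
E
python3 fit.py
```

```text
[ 0.62152586 -0.15073539 -0.14700511] [[-0.6, -0.7], [0.5, -0.6], [-1.1, -0.5], [1.3, 0.3], [1.0, 0.3], [-1.0, 0.3], [-0.3, -1.3], [1.5, 0.2], [-0.9, 0.5], [-1.2, 2.1]]
[0.62864342 0.15328373 0.17969041] [[-0.4, -0.3], [0.3, -0.1], [-0.5, 0.1], [0.7, 0.5], [-0.0, 1.6], [-0.4, -2.4]]
blackL [ 0.655 -0.096  0.055] [ 0.657 -0.096  0.055] station mm [26. 59. 55.] [27. 59. 55.]
brassR [ 0.644 -0.218  0.055] [ 0.644 -0.217  0.055] station mm [ 32. -63.  55.] [ 32. -62.  55.]
brassL [ 0.613 -0.1    0.055] [ 0.612 -0.099  0.055] station mm [-16.  49.  55.] [-17.  50.  55.]
brassM [ 0.608 -0.155  0.055] [ 0.609 -0.155  0.055] station mm [-12.  -7.  55.] [-11.  -6.  55.]
blackR [ 0.581 -0.21   0.055] [ 0.583 -0.21   0.055] station mm [-31. -65.  55.] [-30. -64.  55.]
```

View pics/c_top.png

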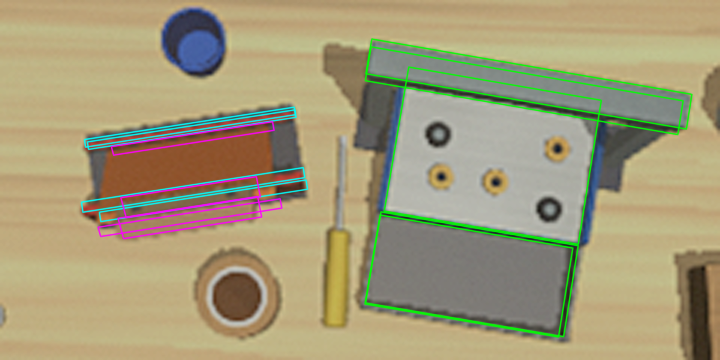

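View pics/c_side.png

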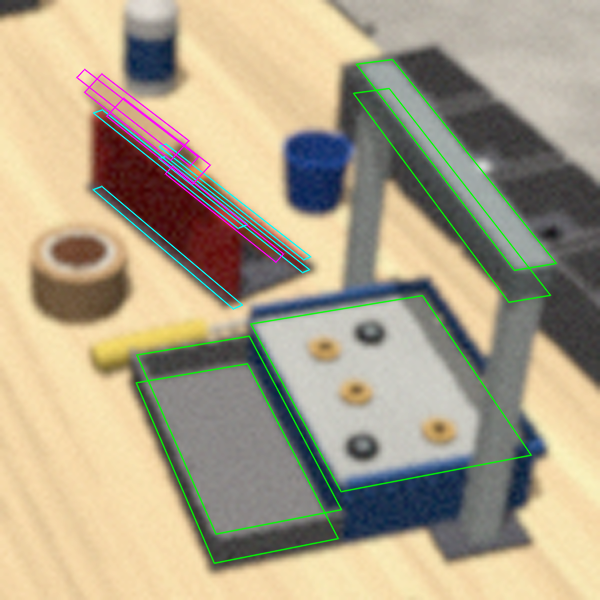

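```bash
python3 - <<'E'
from h import *
F=pickle.load(open("a.pkl","rb"))
a=cv2.convertScaleAbs(cv2.resize(F["top"]["pixels"][128:184,150:240,::-1],None,fx=8,fy=8,interpolation=cv2.INTER_CUBIC),alpha=1.8);cv2.imwrite("pics/d_top.png",a)
a=cv2.convertScaleAbs(cv2.resize(F["side"]["pixels"][155:222,235:305,::-1],None,fx=8,fy=8,interpolation=cv2.INTER_CUBIC),alpha=1.6);cv2.imwrite("pics/d_side.png",a)
E
```

```text
(no output)
```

View pics/d_top.png

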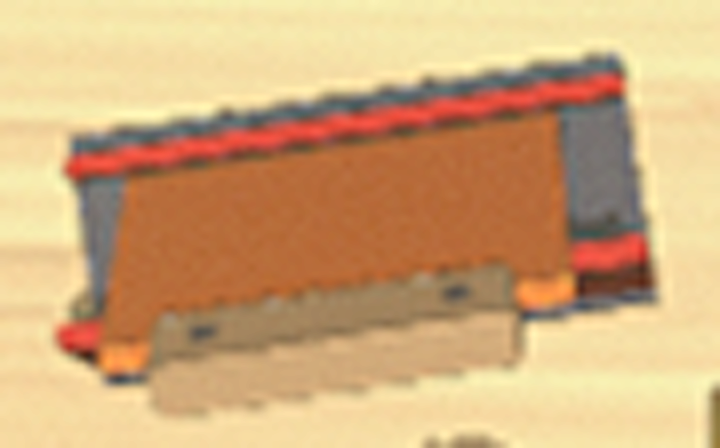

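View pics/d_side.png

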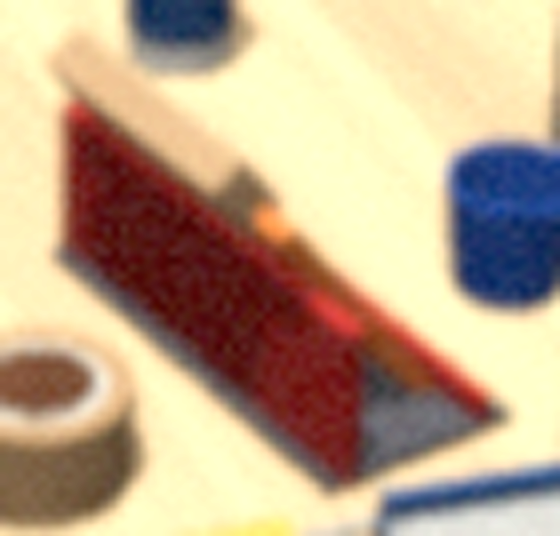

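```bash
cat > fit2.py <<'E'
from h import *
from scipy.optimize import least_squares
F=pickle.load(open("a.pkl","rb"));T,S=F["top"],F["side"]
def cr(u0,v0,s,p): return np.array([u0+(p[0]+.5)/s-.5, v0+(p[1]+.5)/s-.5])
def pose(q,P): 
    P=np.asarray(P,float);c,s=np.cos(q[2]),np.sin(q[2])
    return np.c_[q[0]+c*P[:,0]-s*P[:,1],q[1]+s*P[:,0]+c*P[:,1],P[:,2]]
t=lambda p:cr(150,128,8,p); s=lambda p:cr(235,155,8,p)
sd=[(T,(.05,.11,.008),t((75,138))),(T,(.05,-.11,.008),t((617,58))),(T,(.039,.11,.022),t((70,160))),(T,(.039,-.11,.022),t((618,78))),
(T,(-.035,-.11,.085),t((645,235))),(T,(-.045,-.11,.085),t((648,268))),(T,(-.035,.11,.085),t((62,325))),(T,(-.05,-.11,.008),t((655,298))),
(S,(-.05,-.11,0),s((335,490))),(S,(-.05,.11,0),s((60,255))),(S,(.05,-.11,0),s((505,415))),(S,(-.045,.11,.085),s((68,105))),(S,(-.045,-.11,.085),s((352,345)))]
def e(q): return np.concatenate([(proj(f,pose(q,[P]))[0]-uv) for f,P,uv in sd])
sol=least_squares(e,[.63,.15,.18],loss="soft_l1");qd=sol.x;print("stand",qd,np.round(e(qd).reshape(-1,2),1).tolist())
sc=[(T,(.005,.085,.17),t((103,345))),(T,(.005,-.085,.17),t((575,275))),(T,(-.005,.085,.17),t((105,372))),(T,(-.005,-.085,.17),t((575,303))),
(T,(.011,.065,.13),t((160,315))),(T,(.011,-.065,.13),t((512,262))),(T,(.011,.065,.17),t((155,352))),(T,(.011,-.065,.17),t((522,308))),(T,(-.011,.065,.17),t((155,415))),(T,(-.011,-.065,.17),t((520,365))),
(S,(.011,-.065,.17),s((245,165))),(S,(-.011,.065,.17),s((55,60))),(S,(-.005,-.085,.17),s((260,215)))]
def sp(p,P):
    x,y,g,dy=p;P=np.asarray(P)
    yaw=qd[2]+dy
    Rm=R.from_euler("z",yaw).as_matrix()@np.array([[np.cos(g),0,-np.sin(g)],[0,1,0],[np.sin(g),0,np.cos(g)]])
    f=pose(qd,[(x,y,.008+.005*np.sin(g))])[0]
    return f+Rm@P,Rm
def e2(p): return np.concatenate([proj(f,sp(p,P)[0])[0]-uv for f,P,uv in sc])
so=least_squares(e2,[.025,0,.63,0],loss="soft_l1");p=so.x
print("scr",p,np.degrees(p[2:]),np.round(e2(p).reshape(-1,2),1).tolist())
g,Rm=sp(p,(0,0,.15));ft=sp(p,(0,0,0))[0]
print("grip",g,"foot",ft);print(Rm)
qs=np.load("q.npz")["qs"];np.savez("q.npz",qs=qs,qd=qd,grip=g,foot=ft,Rm=Rm)
E
python3 fit2.py
```

```text
stand [0.62469892 0.15365457 0.17572445] [[-0.9, -0.3], [0.5, -0.7], [-0.8, -0.4], [0.7, -0.7], [0.2, -0.1], [0.4, -0.9], [-0.9, -0.1], [0.6, 0.4], [-1.0, 1.6], [-1.3, 1.0], [0.4, 1.5], [-1.2, 0.2], [-0.8, -0.9]]
scr [ 0.03271357 -0.00106161  0.64633528 -0.02466078] [37.03228398 -1.41295859] [[-1.3, 3.4], [0.6, 4.4], [-0.7, 3.1], [1.0, 4.0], [-0.5, -2.7], [0.8, -1.8], [-1.0, -0.2], [-0.3, -0.7], [0.6, -1.4], [1.1, -1.0], [0.9, -0.4], [-0.4, 0.4], [-0.8, -0.3]]
grip [0.56778339 0.14473313 0.13075577] foot [0.6570943  0.15832834 0.01101132]
[[ 0.78920494 -0.15048978 -0.59540607]
 [ 0.12013543  0.98861156 -0.09063472]
 [ 0.60226493  0.          0.79829628]]
```

```bash
sed -e 's/^sc=\[.*$/sc=[/' -e "s/,(S,(-.005,-.085,.17),s((260,215)))//" fit2.py > fit3.py; python3 fit3.py; sed -i 's/return f+Rm/f=f if 1 else f;return f+Rm/; s/x,y,g,dy=p/_,y,g,dy=p;x=.025/' fit3.py; python3 fit3.py
```

```text
stand [0.62469892 0.15365457 0.17572445] [[-0.9, -0.3], [0.5, -0.7], [-0.8, -0.4], [0.7, -0.7], [0.2, -0.1], [0.4, -0.9], [-0.9, -0.1], [0.6, 0.4], [-1.0, 1.6], [-1.3, 1.0], [0.4, 1.5], [-1.2, 0.2], [-0.8, -0.9]]
scr [ 0.02675557 -0.00096911  0.62622796 -0.02758549] [35.88021902 -1.58053193] [[-0.5, -1.5], [0.9, -0.5], [-1.1, 0.7], [-0.2, 0.4], [0.5, -0.3], [1.1, 0.2], [0.1, -0.6], [-1.2, 0.1]]
grip [0.56426086 0.14440194 0.13246707] foot [0.65121188 0.15737783 0.01093046]
[[ 0.80136981 -0.14759774 -0.57967347]
 [ 0.11959019  0.98904747 -0.08650595]
 [ 0.58609266  0.          0.81024403]]
stand [0.62469892 0.15365457 0.17572445] [[-0.9, -0.3], [0.5, -0.7], [-0.8, -0.4], [0.7, -0.7], [0.2, -0.1], [0.4, -0.9], [-0.9, -0.1], [0.6, 0.4], [-1.0, 1.6], [-1.3, 1.0], [0.4, 1.5], [-1.2, 0.2], [-0.8, -0.9]]
scr [ 0.025      -0.00103686  0.61523345 -0.02650609] [35.25028015 -1.51868731] [[-0.5, -1.3], [0.9, -0.4], [-1.1, 0.8], [-0.2, 0.4], [0.5, -0.2], [1.2, 0.2], [0.1, -0.8], [-1.3, -0.2]]
grip [0.56388484 0.14413391 0.13338156] foot [0.64949519 0.15700421 0.01088575]
[[ 0.8075639  -0.14866522 -0.57073566]
 [ 0.12140578  0.98888758 -0.08580201]
 [ 0.57714918  0.          0.81663873]]
```

```bash
cat > plan.py <<'E'
from h import *
from bench import r
np.set_printoptions(precision=3,suppress=True)
def tool(yaw,lean,flip):
    c,s=np.cos(lean),np.sin(lean)
    Rm=R.from_euler("z",yaw).as_matrix()@np.array([[c,0,-s],[0,1,0],[s,0,c]])
    y=-Rm[:,2];z=Rm[:,0]*flip
    return np.c_[np.cross(y,z),y,z],Rm
def delta(Rc,Rt): return R.from_matrix(Rt@Rc.T).as_rotvec()
E
python3 - <<'E'
from plan import *
q=np.load("q.npz");print(q["qd"],q["qs"],q["grip"],q["foot"])
o=r.get_obs();Rc=R.from_rotvec(o["orientation"]).as_matrix();print(Rc)
g=np.array([.564,.144,.133])
for fl in(1,-1):
    Rt,_=tool(.16,np.radians(35.7),fl);d=delta(Rc,Rt)
    print(fl,d,np.degrees(np.linalg.norm(d)))
    tcp=g+.019*Rt[:,1];print("tcp grasp",tcp,"pre",tcp-.1*Rt[:,1],"shift",tcp-.1*Rt[:,1]-o["tcp_pos"],"ty",Rt[:,1])
F=pickle.load(open("a.pkl","rb"));print("roll",back(F["top"],(209,197),.048))
E
```

```text
[0.625 0.154 0.176] [ 0.622 -0.151 -0.147] [0.564 0.144 0.133] [0.649 0.157 0.011]
[[ 0.892 -0.001  0.452]
 [-0.452 -0.001  0.892]
 [ 0.    -1.    -0.001]]
1 [ 0.382 -0.523 -0.91 ] 64.00077278506294
tcp grasp [0.575 0.146 0.118] pre [0.517 0.136 0.199] shift [ 0.213 -0.465 -0.032] ty [ 0.576  0.093 -0.812]
-1 [-0.616 -0.45   2.115] 128.80651491901068
tcp grasp [0.575 0.146 0.118] pre [0.517 0.136 0.199] shift [ 0.213 -0.465 -0.032] ty [ 0.576  0.093 -0.812]
roll [[0.491 0.103 0.048]]
```

Request:
send_rows:
  rows: "0.018 -0.038 0.005 0.032 -0.0435 -0.076;0.018 -0.038 0.005 0.032 -0.0435 -0.076;0.018 -0.038 0.005 0.032 -0.0435 -0.076;0.018 -0.038 0.005 0.032 -0.0435 -0.076;0.018 -0.038 0.005 0.032 -0.0435 -0.076;0.018 -0.038 0.005 0.032 -0.0435 -0.076;0.018 -0.038 0.005 0.032 -0.0435 -0.076;0.018 -0.038 0.005 0.032 -0.0435 -0.076;0.018 -0.038 0.005 0.032 -0.0435 -0.076;0.018 -0.038 0.005 0.032 -0.0435 -0.076;0.018 -0.038 0.005 0.032 -0.0435 -0.076;0.018 -0.038 0.005 0.032 -0.0435 -0.076;0 0 0 0 0 0;0 0 0 0 0 0"
  grip: 0.07

```text
clock: 1.55
tcp_pos: [0.5208, 0.1455, 0.2912]
orientation: [-0.777, 0.667, -1.297]
contact_force: [0.4, 0.1, 0.4]
grip_width: 0.0696
```

```bash
python3 - <<'E'
from plan import *
o=r.get_obs();Rc=R.from_rotvec(o["orientation"]).as_matrix();print(o["clock"],o["joints"],o["tcp_pos"],o["grip_width"])
Rt,_=tool(.16,np.radians(35.7),1);print(delta(Rc,Rt),"shift to pre",np.array([.517,.136,.199])-o["tcp_pos"])
f=r.grab_frame("wrist");cv2.imwrite("pics/e.png",f["pixels"][:,:,::-1])
E
```

```text
1.55 [-0.923 -0.113  0.388  2.279  0.616  0.446 -0.859] [0.521 0.146 0.291] 0.06959974663367517
[-0.003  0.001  0.002] shift to pre [-0.004 -0.01  -0.092]
```

View pics/e.png

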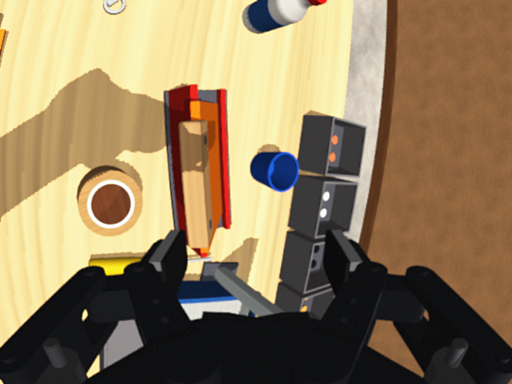

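```bash
cat >> h.py <<'E'
def fish(f,P):
    P=np.atleast_2d(P);Rm=R.from_rotvec(f["orientation"]).as_matrix()
    c=(P-f["position"])@Rm;K=f["intrinsics"];x,y,z=c[:,0],-c[:,1],-c[:,2]
    rho=np.hypot(x,y);th=np.arctan2(rho,z);return np.c_[K[0,0]*th*x/rho+K[0,2],K[1,1]*th*y/rho+K[1,2]]
E
cat > ov.py <<'E'
from plan import *
def boxc(a,b,c,z0,z1): return np.array([(x,y,z) for z in(z0,z1) for x,y in((-a,-b),(-a,b),(a,b),(a,-b),(-a,-b))])
def draw(im,f,P,col,s,fn,off=(0,0)):
    uv=(fn(f,P)-off+.5)*s-.5
    cv2.polylines(im,[np.round(uv*16).astype(int)],False,col,1,cv2.LINE_AA,4)
E
python3 - <<'E'
from ov import *
f=r.grab_frame("wrist");s=4;off=(150,70)
im=cv2.resize(f["pixels"][70:270,150:260,::-1],None,fx=3,fy=3,interpolation=cv2.INTER_CUBIC)
q=np.load("q.npz");Rm=q["Rm"];ft=q["foot"]
for b in(boxc(.011,.065,0,.13,.17),boxc(.005,.085,0,0,.17)):
    draw(im,f,ft+b@Rm.T,(255,0,255),3,fish,off)
qd=q["qd"];Rd=R.from_euler("z",qd[2]).as_matrix()
for x0,x1,z0,z1 in((-.045,-.035,0,.085),(.031,.039,.008,.022)):
    b=boxc((x1-x0)/2,.11,0,z0,z1)+[(x0+x1)/2,0,0];draw(im,f,[qd[0],qd[1],0]+b@Rd.T,(255,255,0),3,fish,off)
cv2.imwrite("pics/f.png",im)
E
```

```text
(no output)
```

View pics/f.png

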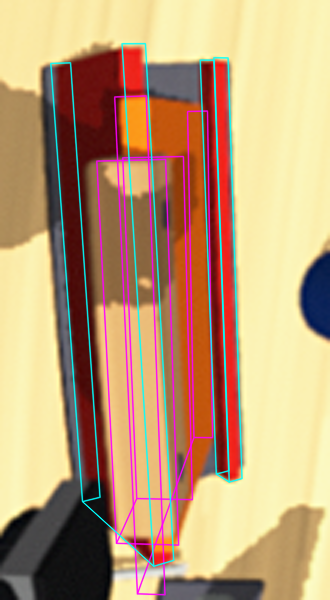

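Request:
send_rows:
  rows: "-0.001 -0.002 -0.023 0 0 0.004;-0.001 -0.003 -0.023 0 0 0.004;-0.002 -0.003 -0.023 0 0 0.004;-0.001 -0.002 -0.024 0 0 0.004;0.008 0.001 -0.011 0 0 0;0.008 0.001 -0.011 0 0 0;0.008 0.001 -0.011 0 0 0;0.008 0.002 -0.011 0 0 0;0.007 0.001 -0.01 0 0 0;0 0 0 0 0 0;0 0 0 0 0 0"

```text
clock: 2.75
tcp_pos: [0.55, 0.1414, 0.1523]
orientation: [-0.785, 0.653, -1.284]
contact_force: [0.4, -0.1, 0.1]
grip_width: 0.0698
```

```bash
python3 - <<'E'
from plan import *
o=r.get_obs();Rc=R.from_rotvec(o["orientation"]).as_matrix();print(o["clock"],o["joints"],o["tcp_pos"],o["grip_width"])
Rt,_=tool(.176,np.radians(36),1);print(delta(Rc,Rt),"shift to grasp",np.array([.574,.145,.117])-o["tcp_pos"])
for n in("wrist","side"):
    f=r.grab_frame(n);p=f["pixels"][:,:,::-1]
    if n=="side": p=cv2.resize(p[60:220,180:320],None,fx=4,fy=4,interpolation=cv2.INTER_CUBIC)
    cv2.imwrite(f"pics/g_{n}.png",p)
E
```

```text
2.75 [-0.389  0.222 -0.076  2.35   1.765  0.187 -1.992] [0.55  0.141 0.152] 0.06975100536879669
[ 0.004 -0.002  0.   ] shift to grasp [ 0.024  0.004 -0.035]
```

View pics/g_wrist.png

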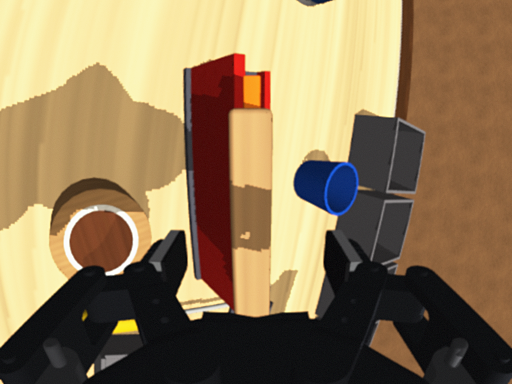

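View pics/g_side.png

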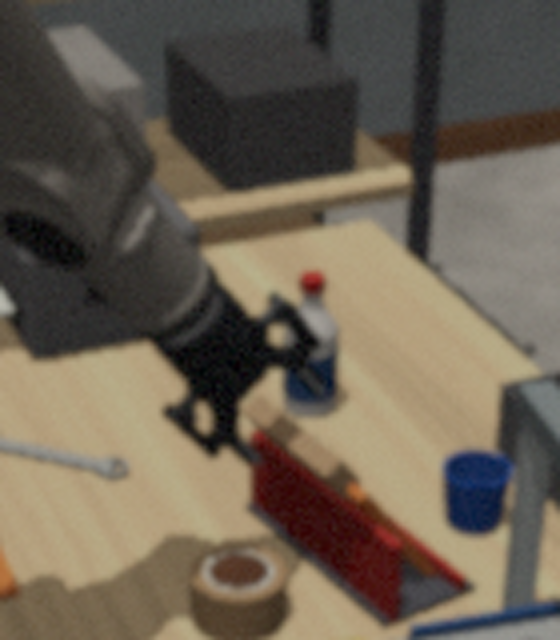

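```bash
python3 - <<'E'
from ov import *
f=r.grab_frame("wrist");o=r.get_obs();Rc=R.from_rotvec(o["orientation"]).as_matrix();t=o["tcp_pos"]
for d in(-.019,0,.02,.043,.06): print(d,fish(f,t+d*Rc[:,1]))
# bar top face (s=.17) corners, pred
Rt,Rm=tool(.176,np.radians(36),1);g=np.array([.563,.143,.1325])
for P in ((.011,.065,.02),(-.011,.065,.02),(.011,-.065,.02),(-.011,-.065,.02),(0,0,0.02)): print(P,fish(f,g+Rm@np.array(P)))
E
```

```text
-0.019 [[254.806 254.881]]
0 [[254.87  238.224]]
0.02 [[254.924 224.268]]
0.043 [[254.973 211.499]]
0.06 [[255.003 203.741]]
(0.011, 0.065, 0.02) [[274.263 111.202]]
(-0.011, 0.065, 0.02) [[229.14  111.226]]
(0.011, -0.065, 0.02) [[269.48  327.265]]
(-0.011, -0.065, 0.02) [[234.863 327.074]]
(0, 0, 0.02) [[251.809 235.422]]
```

Request:
send_rows:
  rows: "0.006 0.001 -0.009 0 0 0;0.006 0.001 -0.009 0 0 0;0.006 0.001 -0.009 0 0 0;0.006 0.001 -0.008 0 0 0;0 0 0 0 0 0"

```text
clock: 3.4
tcp_pos: [0.5744, 0.1446, 0.1173]
orientation: [-0.785, 0.654, -1.286]
contact_force: [-0.7, 0.0, -0.6]
grip_width: 0.07
```

```bash
python3 - <<'E'
from plan import *
o=r.get_obs();Rc=R.from_rotvec(o["orientation"]).as_matrix();print(o["clock"],o["joints"],o["tcp_pos"],o["contact_force"])
Rt,_=tool(.176,np.radians(36),1);print(delta(Rc,Rt),"shift to grasp",np.array([.574,.145,.117])-o["tcp_pos"])
f=r.grab_frame("wrist");cv2.imwrite("pics/h.png",f["pixels"][:,:,::-1])
E
```

```text
3.4 [-0.256  0.337 -0.208  2.313  2.045  0.249 -2.244] [0.574 0.145 0.117] [-0.682  0.004 -0.629]
[ 0.004 -0.002  0.002] shift to grasp [-0.  0. -0.]
```

View pics/h.png

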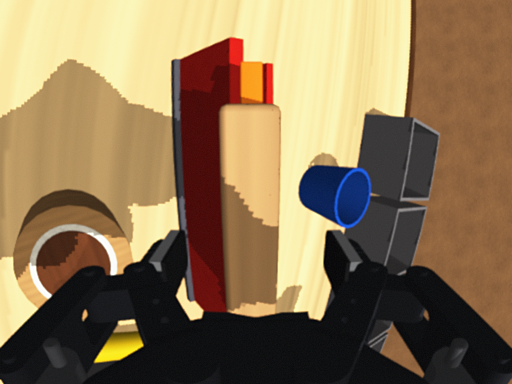

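The bar is centred between the fingers (columns 220–280, finger midpoint 255) and parallel to the pads. I'll close on it.

Request:
send_rows:
  rows: "0 0 0 0 0 0;0 0 0 0 0 0;0 0 0 0 0 0;0 0 0 0 0 0;0 0 0 0 0 0;0 0 0 0 0 0;0 0 0 0 0 0;0 0 0 0 0 0"
  grip: 0.0
  grip_force: 90

```text
clock: 4.25
tcp_pos: [0.5742, 0.1446, 0.1179]
orientation: [-0.784, 0.653, -1.286]
contact_force: [-4.7, -0.9, 5.1]
grip_width: 0.021
```

Request:
send_rows:
  rows: "-0.001 0 0.008 0 0 0;-0.001 0 0.012 0 0 0;0 0 0.02 0 0 0;0 0 0.02 0 0 0;0 0 0.02 0 0 0;0 0 0.02 0 0 0;0 0 0.02 0 0 0;0 0 0 0 0 0;0 0 0 0 0 0"

```text
clock: 5.15
tcp_pos: [0.5728, 0.1423, 0.2219]
orientation: [-0.786, 0.652, -1.292]
contact_force: [-0.0, 0.2, -3.0]
grip_width: 0.021
```

```bash
python3 - <<'E'
from plan import *
o=r.get_obs();print(o["clock"],o["joints"],o["tcp_pos"],o["contact_force"],o["grip_width"])
for n in("side","top"):
    f=r.grab_frame(n);p=f["pixels"][:,:,::-1]
    p=cv2.resize(p[60:260,180:380] if n=="side" else p[90:230,130:370],None,fx=3,fy=3,interpolation=cv2.INTER_CUBIC)
    cv2.imwrite(f"pics/i_{n}.png",p)
E
```

```text
5.15 [-0.267  0.128 -0.185  2.239  0.851  0.252 -1.046] [0.573 0.142 0.222] [-0.043  0.155 -2.998] 0.02101396628216074
```

View pics/i_side.png

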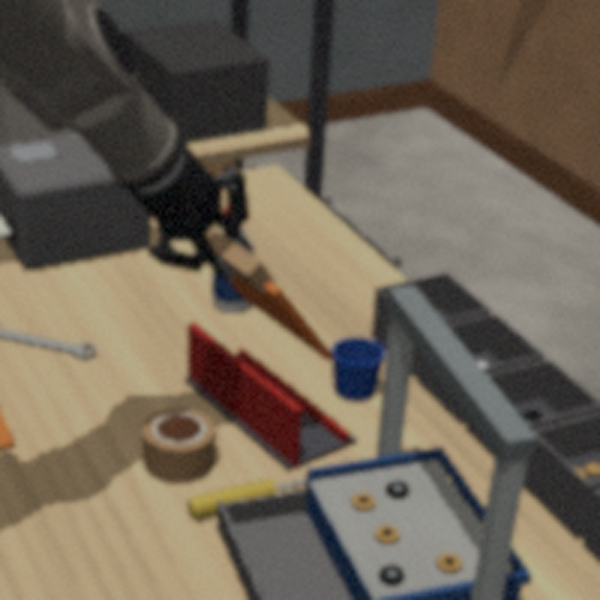

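View pics/i_top.png

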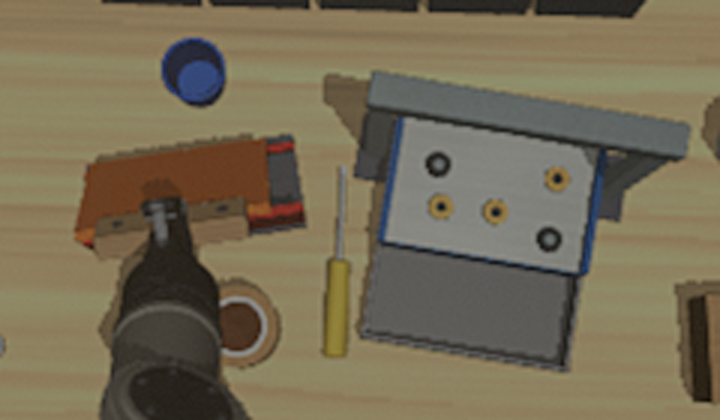

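```bash
cat >> plan.py <<'E'
qs=np.load("q.npz")["qs"]
D=.131
def state():
    o=r.get_obs();Rc=R.from_rotvec(o["orientation"]).as_matrix();ft=o["tcp_pos"]+D*Rc[:,1]
    s=R.from_euler("z",-qs[2]).as_matrix()@(ft-[qs[0],qs[1],0]);y=-Rc[:,1]
    yaw=np.arctan2(Rc[1,2],Rc[0,2]);print(f"clk {o['clock']:.2f} foot stn {s*1e3} yaw {yaw:.3f} lean {np.degrees(np.arcsin(Rc[2,2])):.1f} F {o['contact_force']} M {o['moment']} grip {o['grip_width']:.4f}\n tcp {o['tcp_pos']} j {o['joints']}")
    return o,Rc,ft
def target(xs,ys,z,leandeg,yaw=None):
    ft=R.from_euler("z",qs[2]).as_matrix()@np.array([xs,ys,0])+[qs[0],qs[1],z]
    Rt,_=tool(qs[2] if yaw is None else yaw,np.radians(leandeg),1)
    return ft-D*Rt[:,1],Rt
def path(wps,ns):
    o,Rc,_=state();p=o["tcp_pos"]
    for w,n in zip(wps,ns):
        t,Rt=target(*w);d=delta(Rc,Rt)
        print(n,"x",np.r_[(t-p)/n,d/n].round(4));p,Rc=t,Rt
E
python3 -c "
from plan import *
path([(-.01,0,.10,28)],[14])"
```

```text
clk 5.25 foot stn [-18.671 305.646 114.574] yaw 0.177 lean 35.8 F [ 0.199  0.801 -2.396] M [-0.165  1.096  0.041] grip 0.0211
 tcp [0.572 0.142 0.221] j [-0.268  0.129 -0.185  2.24   0.85   0.252 -1.045]
14 x [-0.002 -0.02  -0.     0.001  0.01  -0.023]
```

Request:
send_rows:
  rows: "-0.004 -0.02 0 0.001 0.01 -0.023;-0.004 -0.02 0 0.001 0.01 -0.023;-0.004 -0.02 0 0.001 0.01 -0.023;-0.004 -0.02 0 0.001 0.01 -0.023;-0.003 -0.02 0 0.001 0.01 -0.023;-0.003 -0.02 0 0.001 0.01 -0.023;-0.003 -0.02 0 0.001 0.01 -0.023;-0.003 -0.02 0 0.001 0.01 -0.023;0 -0.02 0 0.001 0.01 -0.023;0 -0.02 0 0.001 0.01 -0.023;0 -0.02 0 0.001 0.01 -0.023;0 -0.02 0 0.001 0.01 -0.023;0 -0.02 0 0.001 0.01 -0.023;0 -0.02 0 0.001 0.01 -0.023;0 0 0 0 0 0"

```text
clock: 6.75
tcp_pos: [0.5441, -0.1399, 0.2211]
orientation: [-0.787, 0.931, -1.532]
contact_force: [0.3, 0.0, -3.2]
grip_width: 0.0212
```

```bash
python3 - <<'E'
from plan import *
path([(-.01,0,.09,30),(.065,0,.08,36),(.065,0,.053,36)],[4,8,4])
for n in("side","top"):
    f=r.grab_frame(n);p=f["pixels"][:,:,::-1]
    p=cv2.resize(p[60:260,180:380] if n=="side" else p[90:230,130:370],None,fx=3,fy=3,interpolation=cv2.INTER_CUBIC)
    cv2.imwrite(f"pics/j_{n}.png",p)
E
```

```text
clk 6.75 foot stn [-17.154  -0.358 105.196] yaw -0.159 lean 27.8 F [ 0.298  0.044 -3.212] M [0.091 0.835 0.008] grip 0.0212
 tcp [ 0.544 -0.14   0.221] j [ 0.285  0.108 -0.154  2.193  0.058  0.358 -0.071]
4 x [ 0.001  0.    -0.004 -0.003 -0.009  0.002]
8 x [ 0.008 -0.001 -0.002 -0.002 -0.013 -0.   ]
4 x [ 0.     0.    -0.007  0.     0.     0.   ]
```

View pics/j_side.png

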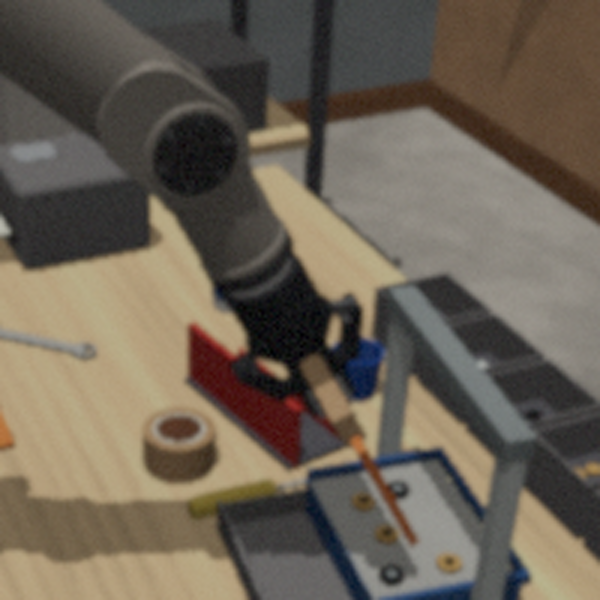

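View pics/j_top.png

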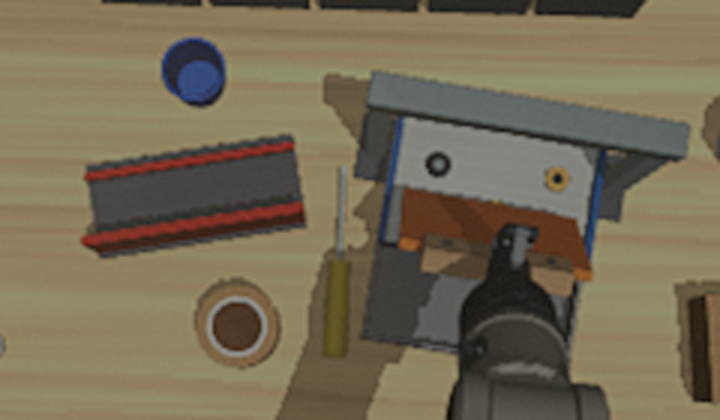

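```bash
python3 - <<'E'
from plan import *
f=r.grab_frame("top")
crop(f,255,130,345,190,8,"k.png")
o,Rc,ft=state()
Z=R.from_euler("z",-qs[2]).as_matrix()
for s in(1,-1): 
    P=ft-s*.085*Rc[:,0]; print(proj(f,P),((proj(f,P)-[255,130]+.5)*8-.5),Rc[:,0])
E
```

```text
clk 6.90 foot stn [-17.3     3.615 105.583] yaw -0.154 lean 27.8 F [ 0.498  0.7   -3.594] M [ 0.108  0.845 -0.039] grip 0.0211
 tcp [ 0.544 -0.136  0.221] j [ 0.282  0.106 -0.158  2.194  0.057  0.357 -0.071]
[[264.558 153.788]] [[ 79.966 193.806]] [-0.15  -0.989 -0.008]
[[321.947 163.915]] [[539.073 274.821]] [-0.15  -0.989 -0.008]
```

View pics/k.png

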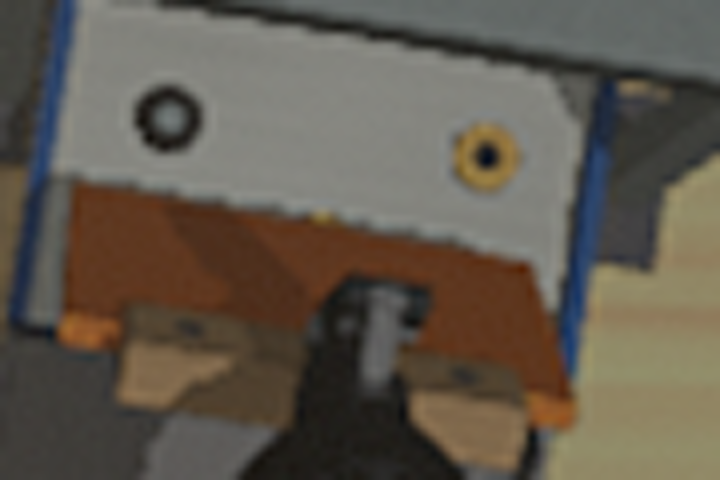

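```bash
python3 - <<'E'
from plan import *
path([(-.01,-.006,.085,30),(.062,-.006,.08,36),(.062,-.006,.056,36)],[4,8,4])
E
```

```text
clk 6.90 foot stn [-17.3     3.615 105.583] yaw -0.154 lean 27.8 F [ 0.498  0.7   -3.594] M [ 0.108  0.845 -0.039] grip 0.0211
 tcp [ 0.544 -0.136  0.221] j [ 0.282  0.106 -0.158  2.194  0.057  0.357 -0.071]
4 x [ 0.    -0.002 -0.006 -0.003 -0.009  0.001]
8 x [ 0.007 -0.001 -0.002 -0.002 -0.013 -0.   ]
4 x [ 0.     0.    -0.006  0.     0.     0.   ]
```

Request:
send_rows:
  rows: "0.0005 -0.0025 -0.006 -0.003 -0.009 0.001;0.0005 -0.0025 -0.006 -0.003 -0.009 0.001;0 -0.0025 -0.006 -0.003 -0.009 0.001;0 -0.0025 -0.006 -0.003 -0.009 0.001;0.0075 -0.001 -0.002 -0.002 -0.013 0;0.0075 -0.001 -0.002 -0.002 -0.013 0;0.0075 -0.001 -0.002 -0.002 -0.013 0;0.0075 -0.001 -0.002 -0.002 -0.013 0;0.0075 -0.001 -0.002 -0.002 -0.013 0;0.0075 -0.001 -0.002 -0.002 -0.013 0;0.0075 -0.001 -0.002 -0.002 -0.013 0;0.0075 -0.001 -0.002 -0.002 -0.013 0;0 0 0 0 0 0;0 0 0 0 0 0"

```text
clock: 8.3
tcp_pos: [0.6034, -0.1548, 0.1826]
orientation: [-0.696, 0.807, -1.574]
contact_force: [-0.3, 0.3, -3.4]
grip_width: 0.0209
```

```bash
python3 - <<'E'
from plan import *
path([(.062,-.006,.056,36)],[4])
for n in("side",):
    f=r.grab_frame(n)
    crop(f,270,140,370,240,6,"l.png")
E
```

```text
clk 8.30 foot stn [59.049 -6.645 76.192] yaw -0.147 lean 35.7 F [-0.325  0.3   -3.388] M [ 0.142  1.028 -0.022] grip 0.0209
 tcp [ 0.603 -0.155  0.183] j [ 0.647  0.289 -0.561  2.183  1.07   0.169 -1.008]
4 x [ 0.001  0.    -0.005 -0.    -0.001 -0.   ]
```

View pics/l.png

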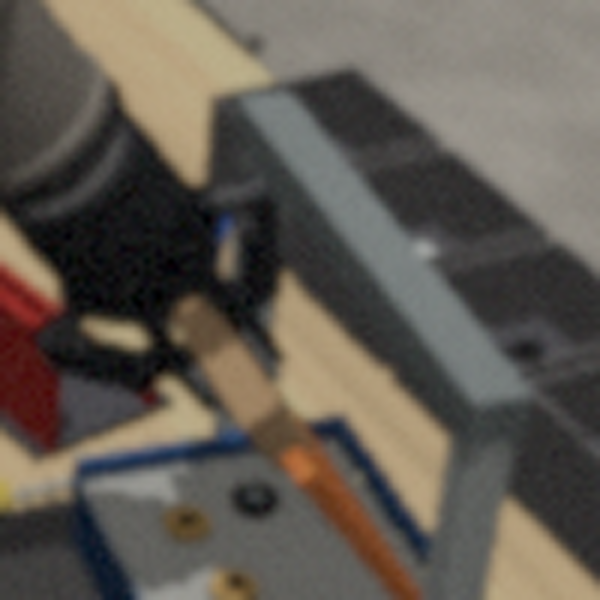

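```bash
python3 - <<'E'
from plan import *
path([(.060,-.006,.056,31)],[5])
E
```

```text
clk 8.35 foot stn [58.994 -6.6   76.362] yaw -0.147 lean 35.7 F [-0.503 -0.201 -2.935] M [0.115 1.    0.021] grip 0.0210
 tcp [ 0.603 -0.155  0.183] j [ 0.647  0.289 -0.561  2.183  1.07   0.169 -1.008]
5 x [ 0.002 -0.    -0.003  0.002  0.016 -0.   ]
```

Request:
send_rows:
  rows: "0.002 0 -0.003 0.002 0.016 0;0.002 0 -0.003 0.002 0.016 0;0.002 0 -0.003 0.002 0.016 0;0.002 0 -0.003 0.002 0.016 0;0.002 0 -0.003 0.002 0.016 0;0 0 0 0 0 0;0 0 0 0 0 0"

```text
clock: 9.05
tcp_pos: [0.6132, -0.1548, 0.1677]
orientation: [-0.756, 0.873, -1.549]
contact_force: [0.2, -0.1, -2.9]
grip_width: 0.0208
```

```bash
python3 - <<'E'
from plan import *
path([(.060,-.006,.050,31)],[5])
E
```

```text
clk 9.05 foot stn [60.003 -5.469 55.568] yaw -0.145 lean 31.1 F [ 0.188 -0.078 -2.937] M [ 0.104  0.956 -0.005] grip 0.0208
 tcp [ 0.613 -0.155  0.168] j [ 0.736  0.365 -0.691  2.11   0.908  0.298 -0.823]
5 x [ 0.    -0.    -0.001  0.001  0.    -0.   ]
```

Request:
send_rows:
  rows: "0 0 -0.001 0 0 0;0 0 -0.001 0 0 0;0 0 0 0 0 0"

```text
clock: 9.35
tcp_pos: [0.6131, -0.1548, 0.1658]
orientation: [-0.757, 0.872, -1.549]
contact_force: [-0.4, -0.3, -1.6]
grip_width: 0.0211
```

Request:
send_rows:
  rows: "0 0 -0.001 0 0 0;0 0 0 0 0 0"

```text
clock: 9.55
tcp_pos: [0.6135, -0.1548, 0.1656]
orientation: [-0.756, 0.871, -1.55]
contact_force: [-3.5, 1.1, 5.0]
grip_width: 0.0209
```

Request:
send_rows:
  rows: "0 0 -0.001 0 0 0;0 0 0 0 0 0"

```text
clock: 9.75
tcp_pos: [0.6137, -0.1548, 0.1655]
orientation: [-0.756, 0.87, -1.551]
contact_force: [-13.5, 2.4, 16.7]
grip_width: 0.021
```

```bash
python3 - <<'E'
from plan import *
z=lambda L:.0508+.005*np.sin(np.radians(L))
path([(.06,-.006,z(31),31),(.03,-.006,z(28),28),(0,-.006,z(20),20),(-.03,-.006,z(13),13)],[1,5,5,5])
f=r.grab_frame("top");crop(f,235,105,345,205,6,"m.png")
E
```

```text
clk 9.75 foot stn [60.777 -5.596 53.501] yaw -0.144 lean 31.2 F [-13.473   2.359  16.712] M [ 0.193  1.431 -0.033] grip 0.0210
 tcp [ 0.614 -0.155  0.166] j [ 0.722  0.366 -0.676  2.113  0.928  0.29  -0.843]
1 x [-0.    -0.001  0.     0.005  0.003 -0.001]
5 x [-0.005  0.001  0.001  0.002  0.01  -0.   ]
5 x [-0.003  0.     0.001  0.004  0.028  0.   ]
5 x [-0.003  0.     0.001  0.004  0.024 -0.   ]
```

View pics/m.png

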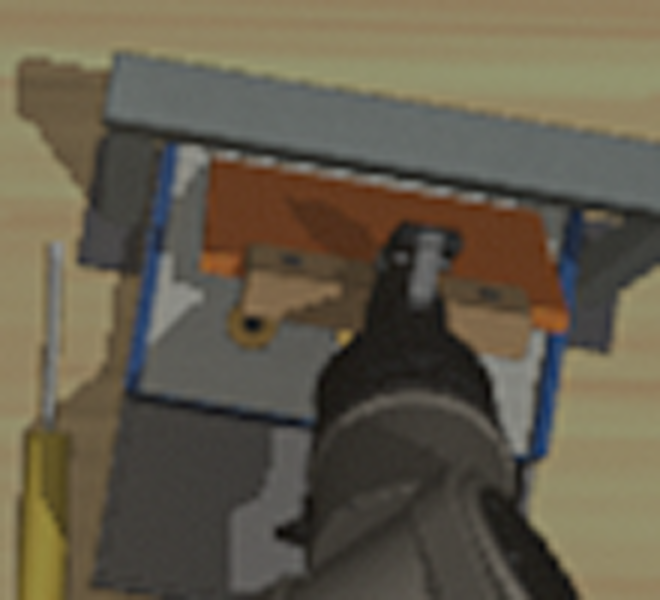

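Request:
send_rows:
  rows: "0 0 0.0015 0 0 0;-0.0048 0.0007 0.0006 0.0015 0.0104 0;-0.0048 0.0007 0.0006 0.0015 0.0104 0;-0.0048 0.0007 0.0006 0.0015 0.0104 0;-0.0048 0.0007 0.0006 0.0015 0.0104 0;-0.0048 0.0007 0.0006 0.0015 0.0104 0;0 0 0 0 0 0"

```text
clock: 10.5
tcp_pos: [0.5891, -0.1513, 0.1688]
orientation: [-0.794, 0.916, -1.532]
contact_force: [-4.5, 1.1, 8.4]
grip_width: 0.0208
```

```bash
python3 - <<'E'
from plan import *
state()
f=r.grab_frame("side");crop(f,270,170,370,270,6,"n.png")
E
```

```text
clk 10.50 foot stn [29.686 -5.651 53.186] yaw -0.145 lean 28.1 F [-4.527  1.086  8.377] M [0.148 0.599 0.149] grip 0.0208
 tcp [ 0.589 -0.151  0.169] j [ 0.818  0.355 -0.782  2.119  0.798  0.363 -0.713]
```

View pics/n.png

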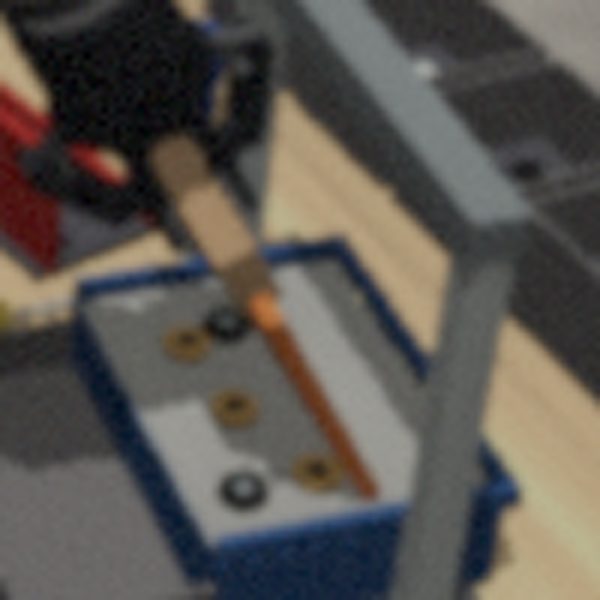

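Request:
send_rows:
  rows: "-0.0026 0.0004 0.0014 0.0041 0.0276 0;-0.0026 0.0004 0.0014 0.0041 0.0276 0;-0.0026 0.0004 0.0014 0.0041 0.0276 0;-0.0026 0.0004 0.0014 0.0041 0.0276 0;-0.0026 0.0004 0.0014 0.0041 0.0276 0;0 0 0 0 0 0"

```text
clock: 11.15
tcp_pos: [0.5765, -0.1493, 0.1756]
orientation: [-0.894, 1.032, -1.479]
contact_force: [-4.8, 1.0, 10.4]
grip_width: 0.0215
```

```bash
python3 - <<'E'
from plan import *
state()
f=r.grab_frame("side");crop(f,270,170,370,270,6,"o.png")
E
```

```text
clk 11.15 foot stn [ 0.226 -5.451 52.549] yaw -0.146 lean 20.1 F [-4.752  0.971 10.375] M [-0.125  0.629  0.086] grip 0.0215
 tcp [ 0.577 -0.149  0.176] j [ 0.897  0.395 -0.899  2.031  0.625  0.58  -0.536]
```

View pics/o.png

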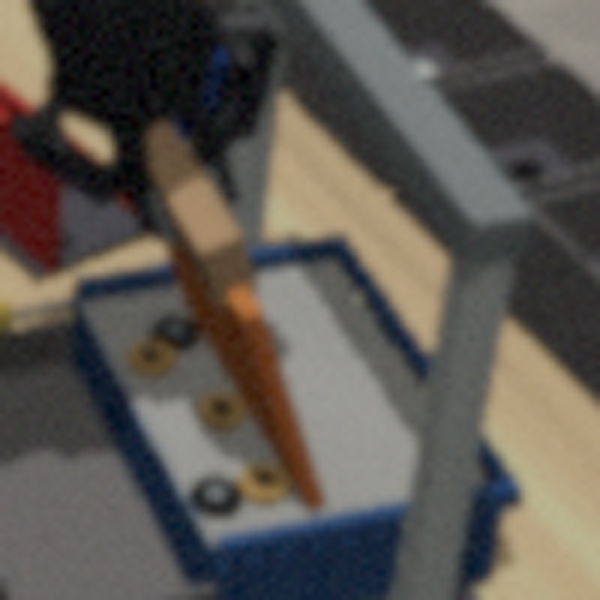

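Request:
send_rows:
  rows: "-0.0029 0.0004 0.0009 0.0036 0.0242 0;-0.0029 0.0004 0.0009 0.0036 0.0242 0;-0.0029 0.0004 0.0009 0.0036 0.0242 0;-0.0029 0.0004 0.0009 0.0036 0.0242 0;-0.0029 0.0004 0.0009 0.0036 0.0242 0;-0.0037 0.0005 0.0004 0.0026 0.0173 0;-0.0037 0.0005 0.0004 0.0026 0.0173 0;-0.0037 0.0005 0.0004 0.0026 0.0173 0;0 0 0 0 0 0"

```text
clock: 12.1
tcp_pos: [0.5499, -0.1458, 0.1808]
orientation: [-1.018, 1.175, -1.403]
contact_force: [-2.3, 0.9, 4.0]
grip_width: 0.0213
```

```bash
python3 - <<'E'
from plan import *
state()
f=r.grab_frame("side");crop(f,240,170,360,290,5,"p.png")
E
```

```text
clk 12.10 foot stn [-48.861  -5.846  51.74 ] yaw -0.145 lean 10.0 F [-2.314  0.889  3.994] M [-0.044  0.408  0.119] grip 0.0213
 tcp [ 0.55  -0.146  0.181] j [ 0.912  0.431 -0.945  1.949  0.513  0.814 -0.437]
```

View pics/p.png

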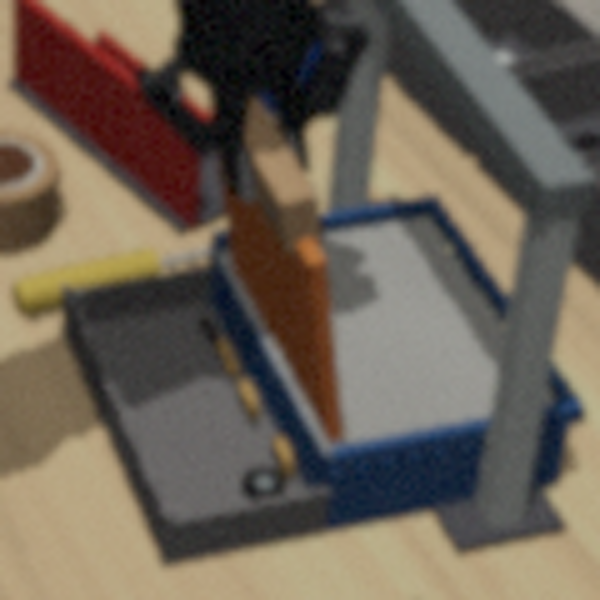

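Request:
send_rows:
  rows: "-0.0037 0.0005 0.0004 0.0026 0.0173 0;-0.0037 0.0005 0.0004 0.0026 0.0173 0;-0.0037 0.0005 0.0004 0.0026 0.0173 0;0 0 0 0 0 0"

```text
clock: 12.55
tcp_pos: [0.5388, -0.1444, 0.1816]
orientation: [-1.055, 1.218, -1.378]
contact_force: [0.1, 0.3, -4.1]
grip_width: 0.0211
```

```bash
python3 - <<'E'
from plan import *
state()
f=r.grab_frame("side");crop(f,240,170,360,290,5,"q.png")
E
```

```text
clk 12.55 foot stn [-66.977  -6.087  51.565] yaw -0.146 lean 6.9 F [ 0.075  0.28  -4.141] M [-0.006  0.171 -0.033] grip 0.0211
 tcp [ 0.539 -0.144  0.182] j [ 0.912  0.439 -0.95   1.933  0.488  0.876 -0.419]
```

View pics/q.png

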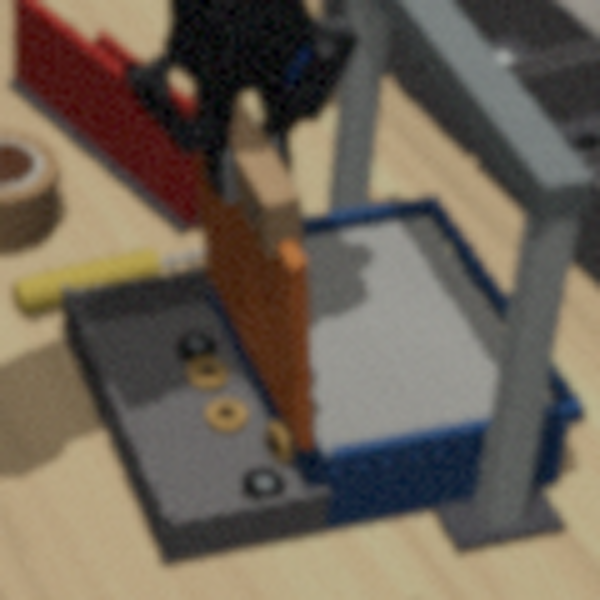

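Request:
send_rows:
  rows: "0 0 0.01 0 0 0;0 0 0.015 0 0 0;0 0 0.015 0 0 0;0 0 0.015 0 0 0;0 0 0 0 0 0"

```text
clock: 13.1
tcp_pos: [0.5413, -0.1444, 0.2404]
orientation: [-1.05, 1.212, -1.382]
contact_force: [0.2, 0.6, -2.5]
grip_width: 0.0214
```

```bash
python3 - <<'E'
from plan import *
state()
f=r.grab_frame("side");crop(f,240,170,360,290,5,"r.png")
f=r.grab_frame("top");crop(f,235,105,345,225,5,"rt.png")
E
```

```text
clk 13.10 foot stn [-63.537  -5.895 110.448] yaw -0.146 lean 7.4 F [ 0.152  0.585 -2.468] M [-0.005  0.159  0.035] grip 0.0214
 tcp [ 0.541 -0.144  0.24 ] j [ 0.967  0.372 -1.005  1.87   0.405  0.972 -0.345]
```

View pics/r.png

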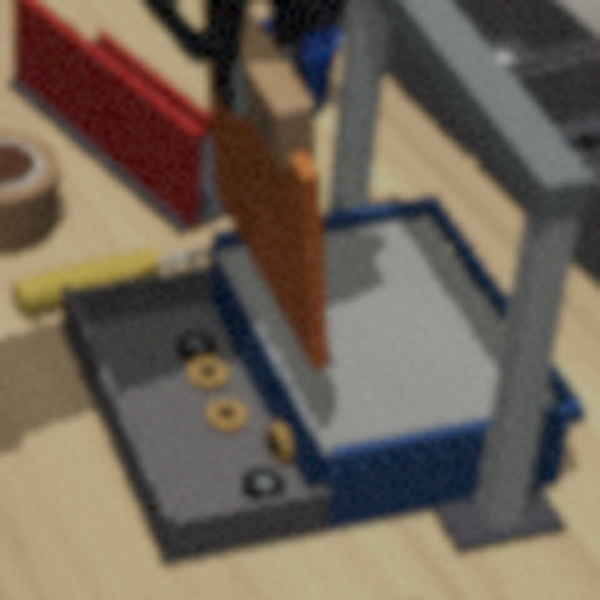

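View pics/rt.png

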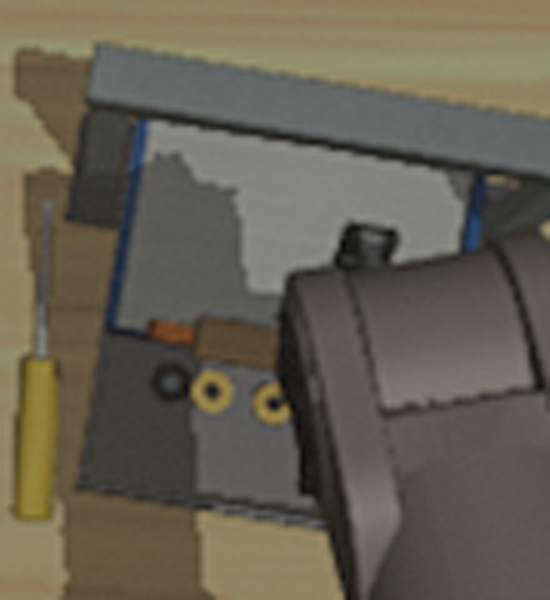

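```bash
cat >> plan.py <<'E'
def pathT(wps):
    o,Rc,_=state();p=o["tcp_pos"]
    for t,yaw,lean,n in wps:
        t=np.array(t);Rt,_=tool(yaw,np.radians(lean),1);d=delta(Rc,Rt)
        print(n,"x",[float(f"{v:.4f}") for v in np.r_[(t-p)/n,d/n]]);p,Rc=t,Rt
E
python3 - <<'E'
from plan import *
pathT([((.55,.143,.255),.176,25,16),((.573,.1435,.235),.176,35.8,8)])
E
```

```text
clk 13.20 foot stn [-65.682  -6.32  107.723] yaw -0.146 lean 7.1 F [ 0.689 -0.059 -2.46 ] M [ 0.065  0.279 -0.061] grip 0.0211
 tcp [ 0.54  -0.145  0.238] j [ 0.966  0.374 -1.003  1.873  0.406  0.971 -0.346]
16 x [0.0006, 0.018, 0.0011, 0.0005, -0.0196, 0.02]
8 x [0.0029, 0.0001, -0.0025, 0.0041, -0.0232, -0.0]
```

Request:
send_rows:
  rows: "0.0006 0.018 0.001 0.0005 -0.0196 0.02;0.0006 0.018 0.001 0.0005 -0.0196 0.02;0.0006 0.018 0.001 0.0005 -0.0196 0.02;0.0006 0.018 0.001 0.0005 -0.0196 0.02;0.0006 0.018 0.001 0.0005 -0.0196 0.02;0.0006 0.018 0.001 0.0005 -0.0196 0.02;0.0006 0.018 0.001 0.0005 -0.0196 0.02;0.0006 0.018 0.001 0.0005 -0.0196 0.02;0.0006 0.018 0.001 0.0005 -0.0196 0.02;0.0006 0.018 0.001 0.0005 -0.0196 0.02;0.0006 0.018 0.001 0.0005 -0.0196 0.02;0.0006 0.018 0.001 0.0005 -0.0196 0.02;0.0006 0.018 0.001 0.0005 -0.0196 0.02;0.0006 0.018 0.001 0.0005 -0.0196 0.02;0.0006 0.018 0.001 0.0005 -0.0196 0.02;0.0006 0.018 0.001 0.0005 -0.0196 0.02;0 0 0 0 0 0"

```text
clock: 14.9
tcp_pos: [0.5484, 0.1473, 0.2536]
orientation: [-0.937, 0.782, -1.226]
contact_force: [-0.1, 0.2, -2.9]
grip_width: 0.0211
```

```bash
python3 - <<'E'
from plan import *
pathT([((.573,.1435,.235),.176,35.6,8)])
f=r.grab_frame("side");crop(f,240,170,360,290,5,"s.png")
f=r.grab_frame("top");crop(f,150,100,350,230,4,"st.png")
E
```

```text
clk 14.90 foot stn [-63.603 302.314 134.907] yaw 0.182 lean 25.1 F [-0.092  0.179 -2.869] M [-0.141  0.802 -0.011] grip 0.0211
 tcp [0.548 0.147 0.254] j [ 0.587  0.225 -1.118  2.066  0.577  0.622 -0.71 ]
8 x [0.0031, -0.0005, -0.0023, 0.0039, -0.0227, -0.0008]
```

View pics/st.png

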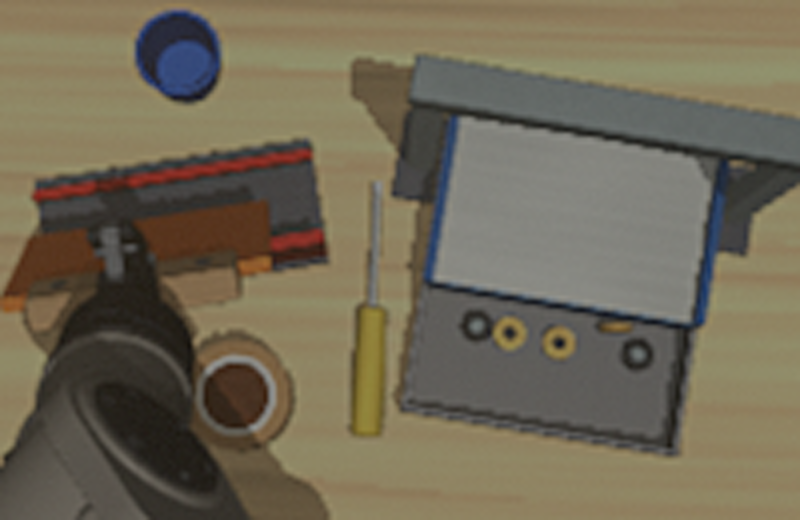

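Request:
send_rows:
  rows: "0.0031 -0.0005 -0.002 0.0039 -0.0227 -0.0008;0.0031 -0.0005 -0.002 0.0039 -0.0227 -0.0008;0.0031 -0.0005 -0.002 0.0039 -0.0227 -0.0008;0.0031 -0.0005 -0.002 0.0039 -0.0227 -0.0008;0.0031 -0.0005 -0.002 0.0039 -0.0227 -0.0008;0.0031 -0.0005 -0.002 0.0039 -0.0227 -0.0008;0.0031 -0.0005 -0.002 0.0039 -0.0227 -0.0008;0.0031 -0.0005 -0.002 0.0039 -0.0227 -0.0008;0 0 0 0 0 0"

```text
clock: 15.9
tcp_pos: [0.5736, 0.1381, 0.2362]
orientation: [-0.787, 0.664, -1.287]
contact_force: [-0.1, -0.9, -3.0]
grip_width: 0.021
```

```bash
python3 - <<'E'
from plan import *
q=np.load("q.npz");qd=q["qd"]
o,Rc,ft=state()
print("foot in stand mm",R.from_euler("z",-qd[2]).as_matrix()@(ft-[qd[0],qd[1],0])*1e3)
pathT([((.5735,.144,.14),.176,35.8,8)])
f=r.grab_frame("top");crop(f,150,115,240,190,8,"t.png")
for s in(1,-1):
    P=ft-s*.085*Rc[:,0]; print((proj(f,P)-[150,115]+.5)*8-.5)
for y in(.11,-.11): print("lip",(proj(f,R.from_euler("z",qd[2]).apply([.039,y,.022])+[qd[0],qd[1],0])-[150,115]+.5)*8-.5)
E
```

```text
clk 15.90 foot stn [-17.567 302.264 129.448] yaw 0.169 lean 35.4 F [-0.117 -0.921 -3.015] M [-0.224  1.124  0.008] grip 0.0210
 tcp [0.574 0.138 0.236] j [ 0.433  0.194 -0.923  2.183  0.958  0.377 -1.089]
foot in stand mm [ 22.867  -6.917 129.448]
clk 15.90 foot stn [-17.567 302.264 129.448] yaw 0.169 lean 35.4 F [-0.117 -0.921 -3.015] M [-0.224  1.124  0.008] grip 0.0210
 tcp [0.574 0.138 0.236] j [ 0.433  0.194 -0.923  2.183  0.958  0.377 -1.089]
8 x [-0.0, 0.0007, -0.012, 0.0002, -0.0008, 0.0009]
[[ 92.894 237.418]]
[[567.774 169.371]]
lip [[ 63.635 260.512]]
lip [[623.771 176.32 ]]
```

View pics/t.png

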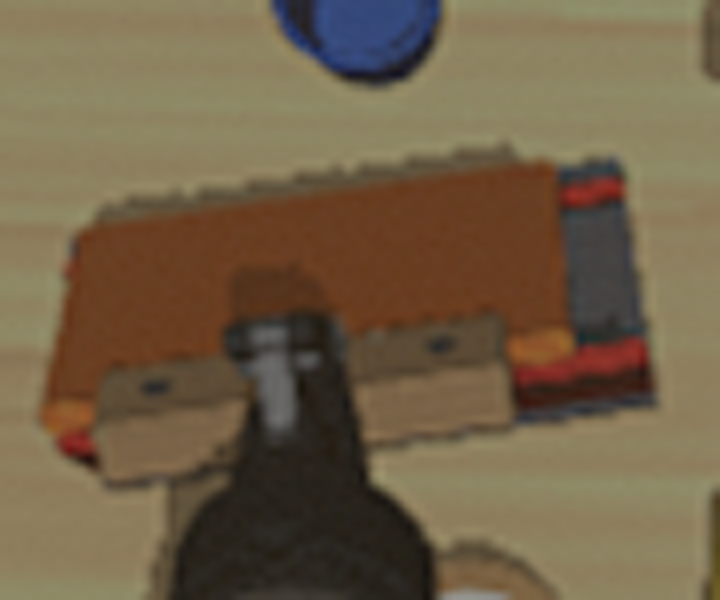

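Request:
send_rows:
  rows: "0 0.0005 -0.012 0.0003 -0.0008 0.0009;0 0.0005 -0.012 0.0003 -0.0008 0.0009;0 0.0005 -0.012 0.0003 -0.0008 0.0009;0 0.0005 -0.012 0.0003 -0.0008 0.0009;0 0.0005 -0.012 0.0003 -0.0008 0.0009;0 0.0005 -0.012 0.0003 -0.0008 0.0009;0 0.0005 -0.012 0.0003 -0.0008 0.0009;0 0.0005 -0.012 0.0003 -0.0008 0.0009;0 0 0 0 0 0;0 0 0 0 0 0"

```text
clock: 16.95
tcp_pos: [0.5742, 0.1435, 0.1413]
orientation: [-0.781, 0.656, -1.281]
contact_force: [0.0, -0.7, -3.0]
grip_width: 0.021
```

```bash
python3 - <<'E'
from plan import *
q=np.load("q.npz");qd=q["qd"]
o,Rc,ft=state()
print("foot in stand mm",R.from_euler("z",-qd[2]).as_matrix()@(ft-[qd[0],qd[1],0])*1e3)
pathT([((.5742,.142,.119),.176,35.8,1)])
f=r.grab_frame("top");crop(f,150,115,240,190,8,"u.png")
f=r.grab_frame("side");crop(f,225,140,310,225,7,"us.png")
E
```

```text
clk 16.95 foot stn [-17.191 308.781  35.137] yaw 0.175 lean 35.9 F [ 0.049 -0.733 -3.005] M [-0.211  0.994 -0.023] grip 0.0210
 tcp [0.574 0.143 0.141] j [ 0.238  0.37  -0.765  2.272  1.691  0.389 -1.806]
foot in stand mm [25.29  -0.856 35.137]
clk 16.95 foot stn [-17.191 308.781  35.137] yaw 0.175 lean 35.9 F [ 0.049 -0.733 -3.005] M [-0.211  0.994 -0.023] grip 0.0210
 tcp [0.574 0.143 0.141] j [ 0.238  0.37  -0.765  2.272  1.691  0.389 -1.806]
1 x [-0.0, -0.0015, -0.0223, -0.0024, 0.0009, -0.0011]
```

View pics/u.png

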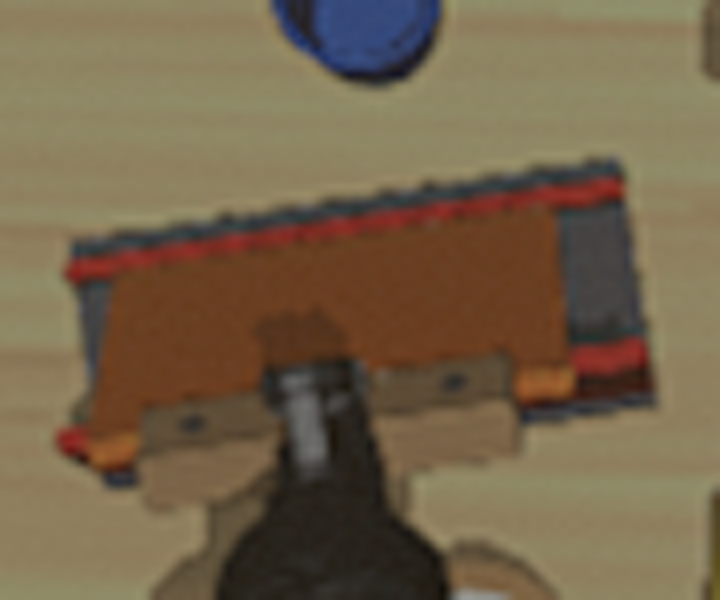

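View pics/us.png

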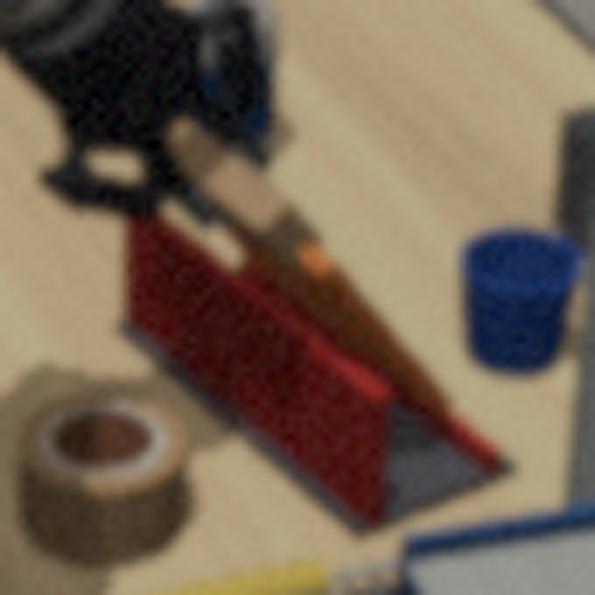

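Request:
send_rows:
  rows: "-0.0005 -0.0005 -0.006 0 0 0;0 -0.0005 -0.006 0 0 0;0 -0.0005 -0.006 0 0 0;0 0 0 0 0 0"

```text
clock: 17.45
tcp_pos: [0.5735, 0.1418, 0.1232]
orientation: [-0.781, 0.656, -1.281]
contact_force: [0.0, -0.6, -4.1]
grip_width: 0.0214
```

Request:
send_rows:
  rows: "0 0 -0.0015 0 0 0;0 0 0 0 0 0"

```text
clock: 17.65
tcp_pos: [0.5737, 0.1421, 0.1221]
orientation: [-0.781, 0.655, -1.281]
contact_force: [0.1, 0.2, -2.9]
grip_width: 0.021
```

Request:
send_rows:
  rows: "0 0 -0.0015 0 0 0;0 0 0 0 0 0"

```text
clock: 17.85
tcp_pos: [0.5734, 0.1421, 0.1202]
orientation: [-0.781, 0.655, -1.28]
contact_force: [-0.4, -0.6, -4.0]
grip_width: 0.0212
```

Request:
send_rows:
  rows: "0 0 -0.001 0 0 0;0 0 0 0 0 0"

```text
clock: 18.05
tcp_pos: [0.5733, 0.1421, 0.119]
orientation: [-0.781, 0.655, -1.28]
contact_force: [-0.9, -0.5, -2.2]
grip_width: 0.021
```

Request:
send_rows:
  rows: "0 0 -0.001 0 0 0;0 0 0 0 0 0"

```text
clock: 18.25
tcp_pos: [0.5734, 0.1423, 0.1182]
orientation: [-0.781, 0.655, -1.28]
contact_force: [-1.8, -0.1, -1.3]
grip_width: 0.021
```

Request:
send_rows:
  rows: "0 0 -0.0005 0 0 0;0 0 0 0 0 0"

```text
clock: 18.45
tcp_pos: [0.5735, 0.1425, 0.118]
orientation: [-0.781, 0.654, -1.28]
contact_force: [-3.6, -0.2, 2.5]
grip_width: 0.0212
```

```bash
python3 - <<'E'
from plan import *
state()
f=r.grab_frame("top");crop(f,150,128,240,184,8,"v.png")
f=r.grab_frame("side");crop(f,225,140,310,225,7,"vs.png")
E
```

```text
clk 18.45 foot stn [-17.695 307.738  11.911] yaw 0.177 lean 35.9 F [-3.611 -0.159  2.484] M [-0.213  0.87   0.06 ] grip 0.0212
 tcp [0.573 0.142 0.118] j [ 0.248  0.431 -0.784  2.287  1.833  0.437 -1.928]
```

View pics/v.png

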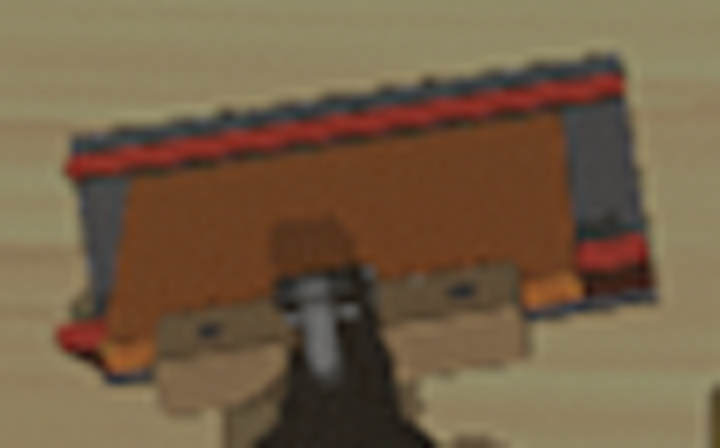

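View pics/vs.png

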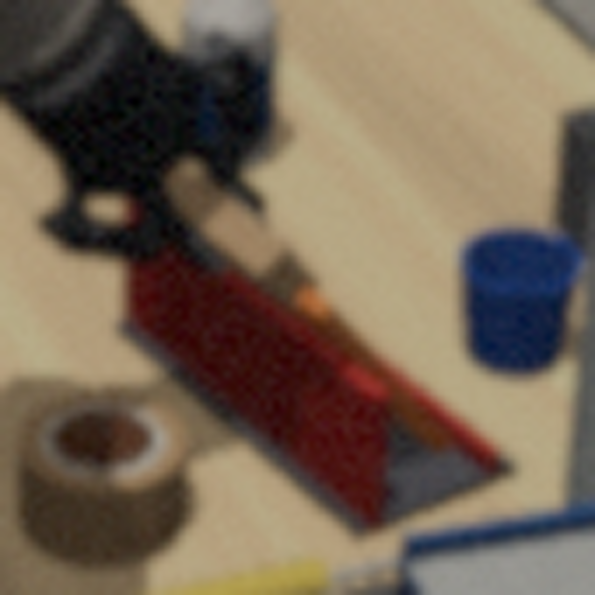

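Request:
send_rows:
  rows: "0 0 0 0 0 0;0 0 0 0 0 0;0 0 0 0 0 0;0 0 0 0 0 0;0 0 0 0 0 0;0 0 0 0 0 0"
  grip: 0.065

```text
clock: 19.15
tcp_pos: [0.5734, 0.1421, 0.1176]
orientation: [-0.781, 0.655, -1.28]
contact_force: [0.2, 0.8, 1.0]
grip_width: 0.0654
```

```bash
python3 - <<'E'
from plan import *
state()
f=r.grab_frame("wrist");cv2.imwrite("pics/w.png",f["pixels"][:,:,::-1])
E
```

```text
clk 19.15 foot stn [-17.72  307.298  11.519] yaw 0.176 lean 35.9 F [0.179 0.839 0.971] M [-0.15   0.567 -0.008] grip 0.0654
 tcp [0.573 0.142 0.118] j [ 0.248  0.432 -0.783  2.287  1.833  0.437 -1.928]
```

View pics/w.png

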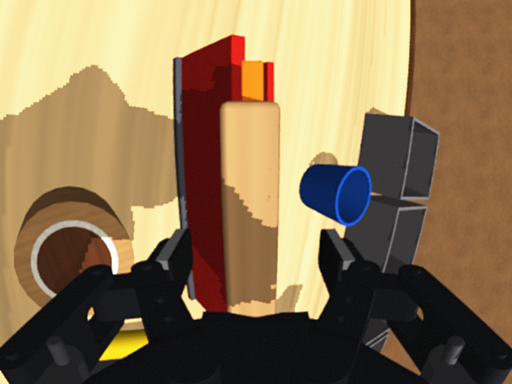

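Released: the bar is free between the fingers at the same place as before (columns 220–280). I'll back out along the fingers.

Request:
send_rows:
  rows: "-0.006 -0.001 0.008 0 0 0;-0.006 -0.001 0.008 0 0 0;-0.006 -0.001 0.008 0 0 0;-0.006 -0.001 0.008 0 0 0;-0.006 -0.001 0.008 0 0 0;-0.006 -0.001 0.009 0 0 0;-0.005 -0.001 0.02 0 0 0;0 0 0.02 0 0 0;0 0 0.02 0 0 0;0 0 0.02 0 0 0;0 0 0.02 0 0 0;0 0 0.02 0 0 0;0 0 0 0 0 0;0 0 0 0 0 0"

```text
clock: 20.6
tcp_pos: [0.5323, 0.1345, 0.2866]
orientation: [-0.781, 0.655, -1.282]
contact_force: [-0.1, -0.3, -1.1]
grip_width: 0.0652
```

```bash
python3 - <<'E'
from plan import *
state()
f=r.grab_frame("top");crop(f,150,100,350,230,4,"x.png")
f=r.grab_frame("side");crop(f,220,130,370,280,4,"xs.png")
E
```

```text
clk 20.60 foot stn [-57.183 293.641 180.468] yaw 0.176 lean 35.9 F [-0.127 -0.266 -1.139] M [-0.161  0.595  0.   ] grip 0.0652
 tcp [0.532 0.135 0.287] j [ 0.521 -0.009 -0.94   2.205  0.396  0.355 -0.576]
```

View pics/x.png

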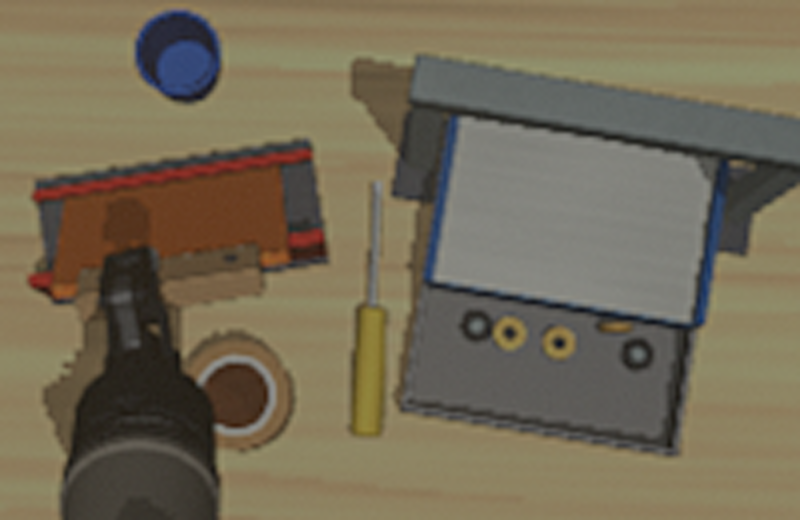

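View pics/xs.png

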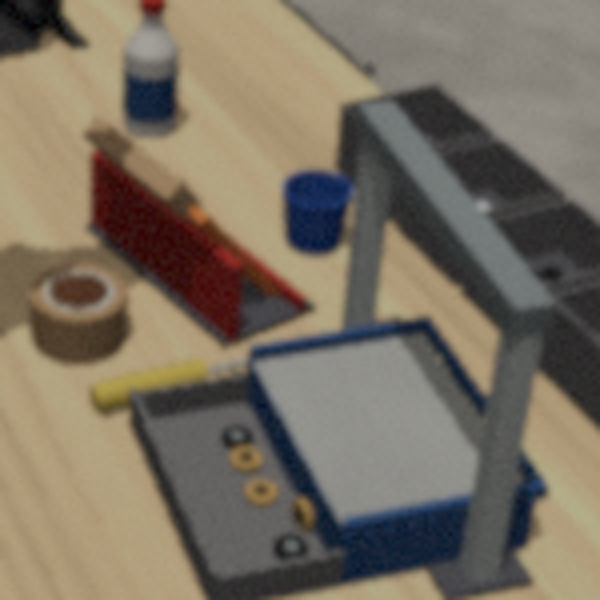

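The side view shows all five washers in the tray, at about (237,435), (246,458), (262,490), (305,512) and (291,545). The plate is bare, the scraper leans on its stand behind the lip as at the start, and the bystanders haven't moved. The gripper is clear, so I'm handing in.

```bash
python3 -c "
from bench import r
print(r.hand_in())"
```

```text
the job is handed in; nothing more can be done
None
```

The job is done and handed in at about 20.6 s of the 56 s allowed. I took the larger orange scraper from the red stand and wiped all five washers over the front edge in one pass, touching them only with the scraper. Then I put the scraper back on its stand, let go and moved clear.

**Last pictures (top and side):**
- The plate is bare and all five washers are in the tray. Four lie flat; one brass washer rests on edge against the block's wall.
- The scraper leans on the upright with its lower edge behind the lip, about 2 mm sideways of where it started.
- The tape roll, cup, screwdriver and spray bottle look unmoved. I did not check the wrench, mug, carton or small scraper again in close-up.

**Forces:** the highest reading at the end of any move was about 22 N at the wrist, when the scraper first touched the plate. It was 5–12 N while wiping and about 5 N at the seat.

**What disagreed:**
- **Joint 6:** it read 0.169 rad under the lamp bar, against a stated limit of 0.17. I reduced the lean straight away, but that reading is right at the limit and could count as passing it.
- **Scraper position:** the top camera put the scraper's lower edge 3–4 mm from where the arm's own position put it. I corrected for this sideways on both the wipe and the return.

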